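# Clear the sugar-craft desk

### The arm

A 6-joint arm with a two-finger parallel gripper is mounted at the origin on the work surface. World frame = base frame: x ahead of the robot, y to its left, z up, the work surface at z = 0. Lengths are in m, angles in rad, forces in N, time in s.
With the tool pointing down it reaches from about 0.35 to 0.975 m from the base axis. Payload 4.9 kg.
Tool frame: the origin (TCP) lies midway between the tips of the shut fingers; the grasp point (between the pads) lies 19 mm behind it; z points along the fingers, y is the line along which they close (so a half turn about z gives the same grasp; the last joint's range is limited). The gripper opens to 85 mm and grips with 20 to 120 N. Pads are 22 mm wide; open, the fingers measure 114 mm over their backs; the gripper's body (76 mm by 85 mm) begins 54 mm behind the grasp point. The pads swing forward as they close: fully open they stand 13 mm farther back than shut.
Start: joints at [1.195, 0.053, 1.613, -0, 1.476, -0.119], TCP at [0.159, 0.604, 0.231] pointing down, gripper open.
Joint ranges: [-3.01, 3.01], [-1.01, 2.22], [0.06, 2.58], [-1.02, 4.17], [0.09, 2.62], [-3.14, 3.14]. Speed limits (rad/s): [2.57, 2.57, 3.14, 3.14, 3.14, 3.14].

### API

Orientations are given as a rotation vector (axis times angle).
In Python, from station import ctrl gives the robot as it stands.
- The arm moves only by the tool step_arm, never from a script. Its argument "targets" is a list of rows, each an object with "travel": the shift along the world's x, y, z as a fraction of full scale, a list of three; "angular": the turn, a rotation vector about the world's x, y, z as a fraction of full scale, a list of three; "gripper": the opening, from 0 (shut) to 1 (fully open). In form: [{"travel": [x, y, z], "angular": [rx, ry, rz], "gripper": gripper}, ...]. A call has 1 to 10 rows; each row is the pose to reach, as a shift and turn from the pose commanded when the call began; what a row does not reach only later rows make up. Full scale, the value 1, is 0.6 m for a shift and pi/4 rad for a turn. A row lasts 1/10 s, in which the tool goes at most 50 mm and 8.59 degrees, less where a joint would pass 70% of its speed; a pose out of reach is approached as far as the arm can. A call with a number of a shift or a turn outside -1 to 1 is refused whole. A call with a gripper value outside its range is refused whole. The fingers move at their own pace and stop on an object; "squeeze" is the grip in N (left out, the last holds). Time passes only in rows, so rows that repeat a pose let the fingers close. It gives the time, the measured TCP pose, the force, the opening and the grip force at its end, in the units of the state.
- ctrl.get_obs(): the state, without advancing time (a new reading comes with each control period).
- ctrl.get_image(name): name is "scene" or "top"; returns a dict with "img" (420x560x3 uint8, red, green, blue), "fx", "fy", "cx", "cy" (pixels), "D" ([k1, k2, p1, p2, k3] as OpenCV has them; the pictures are not rectified), "rvec" (rotation vector, rad) and "tvec" (3), from world to camera coordinates, as OpenCV has them. Camera axes: x right, y down, z forward; pixel columns grow to the right and rows downward; lengths in m; the calibration is good to about 2 mm. A picture is of the moment at which its call begins. There is no depth.
- ctrl.finish_job(): hands the job in; it is judged then, once.
The state is a dict: "t": time; "q": joint angles; "dq": joint speeds; "effort": joint torques, N m; "tool_pos": TCP position; "tool_rot": TCP orientation; "contact_force": force on the tool from outside, world axes, zero at the start; "wrist_torque": the same for the moment, N m; "opening": finger opening in m; "grip_force": force on a finger pad.
Only numpy, scipy, OpenCV 4.12 (cv2) and the standard library are available. Lean on these libraries where they do the work, as an engineer would, in place of code of your own. Each camera call takes 0.05 s, during which the arm holds its last target. There are 200 camera calls.

### The job

Clear the decorating desk: lower every pumpkin gently into the deep white tub, never dropping or pressing it, then close the tub's lid. Stand every embossing plate from the drying easel on its long edge, one to a groove, upright, centred lengthwise and fully down in the filing rack beside the plate already there, without letting any plate fall over, and leave the other things on the desk where they are.

Things in the scene. Friction and masses are not known exactly. Their poses are not given: they have to be found in the camera images.
- easel: fixed light-wood drying easel, base board 130 x 235 x 12 mm; origin at its underside, z up. Four places along its y (-78, -26, 26, 78 mm), in each a plate leans 0.436 rad from vertical, top tipped to the easel's +y, on a slanted back 110 mm long and 6 mm thick that supports its lower 48 mm. Plates' long edges lie along the easel's x; their tops are about 105 mm above the desk.
- rack: fixed filing rack of darker wood, 110 (x) by 205 (y) mm, 58 mm high; origin at the centre of its underside, z up. Five 13 mm wide grooves run along its x at y = -72, -36, 0, 36, 72 mm between 100 mm long fins; groove floor at z = 12 mm, walls upright to z = 47 mm, then 45-degree roofs to z = 58 mm that guide a plate in. A plate fully down has its centre at z = 57 mm.
- tub: fixed deep white plastic tub, open on top, 165 mm (x) by 235 mm (y), 100 mm high, walls 5 mm; origin at the centre of its underside, z up, its +x side away from the robot. A 6 mm grey liner lies in it: things rest at z = 11 mm.
- liner: the grey liner pad on the floor of the tub, 151 x 221 x 6 mm, fixed; origin at the centre of its underside
- lid (a joint): angle of the tub's clear flat lid, 6 mm thick, 165 x 235 mm, no handle, hinged along the tub's far (+x) top rim; 0 = shut flat on the rim, grows as it opens, 1.57 = upright; starts at 1.6 to 1.85 (leaning slightly back). Stiff hinge: it stays where it is left and is pushed over with the fingers from behind, then down, with a few N.
- lid_hinge (a point): the middle of the lid's hinge line, at the tub's far top rim
- plate0: flat embossing plate of light grey metal, a rectangle 110 mm (its x) by 90 mm (its z, up) by 8 mm thick (its y), about 0.11 kg; origin at its centre. Starts leaning on the easel (may be absent).
- plate1: flat embossing plate of light grey metal, a rectangle 110 mm (its x) by 90 mm (its z, up) by 8 mm thick (its y), about 0.11 kg; origin at its centre. Starts leaning on the easel (may be absent).
- plate2: flat embossing plate of light grey metal, a rectangle 110 mm (its x) by 90 mm (its z, up) by 8 mm thick (its y), about 0.11 kg; origin at its centre. Starts leaning on the easel (may be absent).
- plate3: flat embossing plate of light grey metal, a rectangle 110 mm (its x) by 90 mm (its z, up) by 8 mm thick (its y), about 0.11 kg; origin at its centre. Starts leaning on the easel (may be absent).
- filed0: flat embossing plate of light grey metal, a rectangle 110 mm (its x) by 90 mm (its z, up) by 8 mm thick (its y), about 0.11 kg; origin at its centre. Already stands in one groove of the rack, at y = -36 mm (may be absent).
- filed1: flat embossing plate of light grey metal, a rectangle 110 mm (its x) by 90 mm (its z, up) by 8 mm thick (its y), about 0.11 kg; origin at its centre. Already stands in one groove of the rack, at y = 36 mm (may be absent).
- pumpkin0: round gum-paste pumpkin, 58 mm in diameter (widest 24 mm above its flat foot), body 46 mm high and a 13 mm stem 10 mm thick on top, about 0.09 kg, ribs only look; origin at the centre of its foot, z along the stem. Starts on the red pastry board, whose top is 8 mm above the desk (may be absent).
- pumpkin1: round gum-paste pumpkin, 58 mm in diameter (widest 24 mm above its flat foot), body 46 mm high and a 13 mm stem 10 mm thick on top, about 0.09 kg, ribs only look; origin at the centre of its foot, z along the stem. Starts on the red pastry board, whose top is 8 mm above the desk (may be absent).
- pumpkin2: round gum-paste pumpkin, 58 mm in diameter (widest 24 mm above its flat foot), body 46 mm high and a 13 mm stem 10 mm thick on top, about 0.09 kg, ribs only look; origin at the centre of its foot, z along the stem. Starts on the red pastry board, whose top is 8 mm above the desk (may be absent).
- knife: loose palette knife, 190 mm long, lying along its x; origin under its middle. Not part of the job: leave it alone.
- cutter: loose steel ring cutter, 70 mm across, 25 mm high; origin at the centre of its underside. Not part of the job: leave it alone.
- pot: small terracotta pot of sugar paste, closed, 60 mm across, 65 mm high; origin at the centre of its foot. Not part of the job: leave it alone.
- jar: small white jar, 64 mm across, 75 mm high; origin at the centre of its foot. Not part of the job: leave it alone.

How it is judged:
On the way, in this order (a step that is already met when the one before it is completed fails the run):
1. every pumpkin is in the open tub and let go (x of pumpkin0 in the frame of tub between -0.08 and 0.08 m and y of pumpkin0 in the frame of tub between -0.115 and 0.115 m and z of pumpkin0 in the frame of tub between 0 and 0.07 m and x of pumpkin1 in the frame of tub between -0.08 and 0.08 m and y of pumpkin1 in the frame of tub between -0.115 and 0.115 m and z of pumpkin1 in the frame of tub between 0 and 0.07 m and x of pumpkin2 in the frame of tub between -0.08 and 0.08 m and y of pumpkin2 in the frame of tub between -0.115 and 0.115 m and z of pumpkin2 in the frame of tub between 0 and 0.07 m and contact force between the fingers and pumpkin0 below 0.05 N and contact force between the fingers and pumpkin1 below 0.05 N and contact force between the fingers and pumpkin2 below 0.05 N and value of joint lid above 0.5 rad), for 0.2 s.
2. the lid is shut (value of joint lid below 0.1 rad), for 0.2 s.
At the end, for the whole second after the job is handed in: Each plate stands on its long edge in a rack groove, at rest: centre 52 to 62 mm above the rack's underside, within 25 mm of its middle lengthwise, aligned and upright within 0.2 rad. Each pumpkin rests in the tub (foot below 70 mm); the lid is below 0.1 rad (z of plate0 in the frame of rack between 0.052 and 0.062 m and x of plate0 in the frame of rack between -0.025 and 0.025 m and y of plate0 in the frame of rack between -0.09 and 0.09 m and angle between the y axis of each of plate0, plate1, plate2, plate3, filed0, filed1 and the y axis of rack, either way round below 0.2 rad and angle between the z axis of each of plate0, plate1, plate2, plate3, filed0, filed1 and the z axis of rack, either way round below 0.2 rad and linear speed of each of plate0, plate1, plate2, plate3, filed0, filed1 below 0.05 m/s and z of plate1 in the frame of rack between 0.052 and 0.062 m and x of plate1 in the frame of rack between -0.025 and 0.025 m and y of plate1 in the frame of rack between -0.09 and 0.09 m and z of plate2 in the frame of rack between 0.052 and 0.062 m and x of plate2 in the frame of rack between -0.025 and 0.025 m and y of plate2 in the frame of rack between -0.09 and 0.09 m and z of plate3 in the frame of rack between 0.052 and 0.062 m and x of plate3 in the frame of rack between -0.025 and 0.025 m and y of plate3 in the frame of rack between -0.09 and 0.09 m and z of filed0 in the frame of rack between 0.052 and 0.062 m and x of filed0 in the frame of rack between -0.025 and 0.025 m and y of filed0 in the frame of rack between -0.09 and 0.09 m and z of filed1 in the frame of rack between 0.052 and 0.062 m and x of filed1 in the frame of rack between -0.025 and 0.025 m and y of filed1 in the frame of rack between -0.09 and 0.09 m and x of pumpkin0 in the frame of tub between -0.08 and 0.08 m and y of pumpkin0 in the frame of tub between -0.115 and 0.115 m and z of pumpkin0 in the frame of tub between 0 and 0.07 m and x of pumpkin1 in the frame of tub between -0.08 and 0.08 m and y of pumpkin1 in the frame of tub between -0.115 and 0.115 m and z of pumpkin1 in the frame of tub between 0 and 0.07 m and x of pumpkin2 in the frame of tub between -0.08 and 0.08 m and y of pumpkin2 in the frame of tub between -0.115 and 0.115 m and z of pumpkin2 in the frame of tub between 0 and 0.07 m and value of joint lid below 0.1 rad and linear speed of each of pumpkin0, pumpkin1, pumpkin2 below 0.03 m/s); the robot touches nothing.
It fails at once if a pumpkin is dropped into the tub instead of lowered (let go with its foot more than about 6 cm above the liner, so that it falls free) ((x of pumpkin0 in the frame of tub between -0.08 and 0.08 m and y of pumpkin0 in the frame of tub between -0.115 and 0.115 m and z of pumpkin0 in the frame of tub between 0.06 and 0.12 m and linear speed of pumpkin0 above 0.5 m/s and contact force between the fingers and pumpkin0 below 0.05 N) or (x of pumpkin1 in the frame of tub between -0.08 and 0.08 m and y of pumpkin1 in the frame of tub between -0.115 and 0.115 m and z of pumpkin1 in the frame of tub between 0.06 and 0.12 m and linear speed of pumpkin1 above 0.5 m/s and contact force between the fingers and pumpkin1 below 0.05 N) or (x of pumpkin2 in the frame of tub between -0.08 and 0.08 m and y of pumpkin2 in the frame of tub between -0.115 and 0.115 m and z of pumpkin2 in the frame of tub between 0.06 and 0.12 m and linear speed of pumpkin2 above 0.5 m/s and contact force between the fingers and pumpkin2 below 0.05 N)).
It fails at once if a pumpkin is pressed hard on the bottom of the tub (over 25 N) (contact force between any of pumpkin0, pumpkin1, pumpkin2 and liner above 25 N).
It fails at once if a plate falls over (leans more than 57 degrees) (angle between plate0's own z axis and vertical between 1 and 2.14 rad or angle between plate1's own z axis and vertical between 1 and 2.14 rad or angle between plate2's own z axis and vertical between 1 and 2.14 rad or angle between plate3's own z axis and vertical between 1 and 2.14 rad or angle between filed0's own z axis and vertical between 1 and 2.14 rad or angle between filed1's own z axis and vertical between 1 and 2.14 rad).
It fails at once if another thing on the desk is shoved more than 5 cm (distance of any of knife, cutter, pot, jar from where it was at the start of the episode above 0.05 m).
Of plate0, plate1, plate2, plate3 only 3 to 4 are there at a start; the rules pass over those that are not, and their reading is None.
Of filed0, filed1 only 1 to 1 are there at a start; the rules pass over those that are not, and their reading is None.
Of pumpkin0, pumpkin1, pumpkin2 only 2 to 3 are there at a start; the rules pass over those that are not, and their reading is None.
At some moment in a run one of pumpkin0, pumpkin1, pumpkin2 may be knocked a few centimetres aside while the robot is not near it.
It also fails if it takes over 210 s, if anything falls off the work surface, if the arm or the gripper's body presses on something with over 40 N, if the wrist force passes 120 N, or if a joint passes its speed limit or range.

## Working session

There is one attempt and no reset: what is moved stays moved. The work goes in short steps, Python scripts to look and compute and a tool call to move; the robot and the scene stay as the last step left them, time stands still between calls to the robot, and variables do not carry over. Pictures are saved under pics/ and viewed, at most 14 in all, crops included, and the job is handed in when it is done.

Besides the shell and the picture viewer there is one more tool, called after ">>>" as a command line: name --argument value ..., lists and objects as JSON in quotes. step_arm: Moves the arm, as the interface text tells. Its arguments: {"type":"object","properties":{"targets":{"type":"array"},"squeeze":{"type":"number"}},"required":["targets"]}

```bash
mkdir -p pics; ls; cat > h.py <<'E'
import numpy as np,cv2
from station import ctrl
def snap(n,f):
    d=ctrl.get_image(n); cv2.imwrite(f'pics/{f}.png',d['img'][:,:,::-1]); np.save(f'pics/{f}.npy',d,allow_pickle=True); return d
def load(f): return np.load(f'pics/{f}.npy',allow_pickle=True).item()
def K(d): return np.array([[d['fx'],0,d['cx']],[0,d['fy'],d['cy']],[0,0,1.]])
def proj(d,P): return cv2.projectPoints(np.array(P,float).reshape(-1,1,3),np.array(d['rvec'],float),np.array(d['tvec'],float),K(d),np.array(d['D'],float))[0][:,0]
def ray(d,px):
    u=cv2.undistortPoints(np.array(px,float).reshape(-1,1,2),K(d),np.array(d['D'],float))[:,0]
    R=cv2.Rodrigues(np.array(d['rvec'],float))[0]; t=np.array(d['tvec'],float).ravel()
    return -R.T@t, np.c_[u,np.ones(len(u))]@R
def atz(d,px,z):
    o,v=ray(d,px); z=np.asarray(z,float); return o+v*((z-o[2])/v[:,2])[:,None]
E
python3 - <<'E'
from h import *
for n in('scene','top'):
    d=snap(n,n+'0'); o,v=ray(d,[[280,210]]); print(n,o,v,d['fx'])
print(ctrl.get_obs())
E
```

```text
pics
scene [ 0.82653194 -0.54722984  0.8198152 ] [[-0.28534328  0.56831688 -0.77180443]] 386.88737466554954
top [0.38109276 0.01680717 1.25902611] [[ 0.11687318 -0.03064356 -0.99276416]] 415.29076050114315
{'t': 0.1, 'q': array([ 1.19498893e+00,  5.33042971e-02,  1.61415220e+00,  2.59898709e-05,
        1.47598660e+00, -1.19009092e-01]), 'dq': array([ 0.00159577, -0.00069732, -0.00317534,  0.00151412, -0.0024344 ,
       -0.00048085]), 'effort': array([-1.23297345e-04, -3.94901383e+01, -3.71365607e+01, -1.62516071e-04,
        3.88324013e-03, -5.82368202e-06]), 'tool_pos': array([0.15853288, 0.60398377, 0.23018029]), 'tool_rot': array([-4.02212855e-01, -3.11525548e+00,  2.80777906e-03]), 'contact_force': array([ 0.06900189, -0.06067237,  0.45250129]), 'wrist_torque': array([0.03059702, 0.06152542, 0.05765496]), 'grip_force': 0.0, 'opening': 0.08548166817695681}
```

View pics/scene0.png

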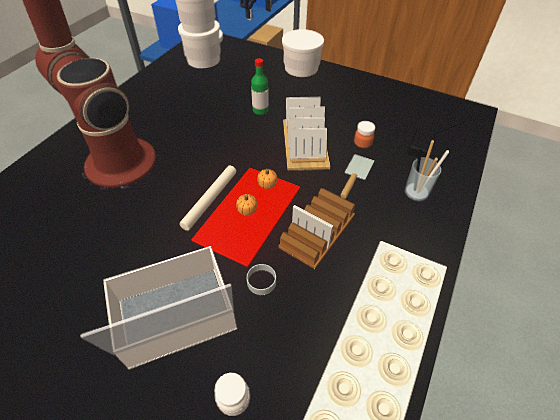

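View pics/top0.png

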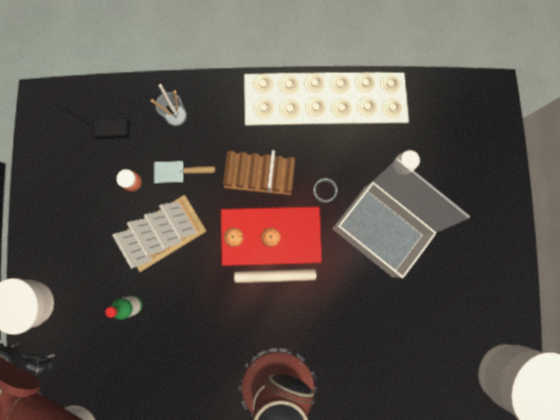

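The scene shows the easel at (307,135), the rack at (318,228), two pumpkins at (267,178) and (246,204), and the tub at (170,300). In the top view, the easel is at (160,233), the rack at (260,172), the pumpkins at (234,237) and (271,237), and the tub at (387,230).

```bash
python3 - <<'E'
from h import *
a=cv2.imread('pics/top0.png');b=cv2.imread('pics/scene0.png')
def c(i,x,y,w,h,s): return cv2.resize(i[y:y+h,x:x+w],(w*s,h*s),interpolation=cv2.INTER_CUBIC)
# 400x300 tiles
m=np.vstack([np.hstack([c(a,108,190,100,85,4)[:300],c(a,212,145,100,75,4)]),np.hstack([c(b,265,90,100,75,4),c(b,270,180,100,75,4)[:,:]])])
cv2.imwrite('pics/m1.png',m)
m=np.vstack([np.hstack([c(a,325,152,150,130,3)[:300,:400],c(b,78,240,160,130,3)[:300,:400]])  ,np.hstack([c(a,212,220,100,75,4),c(b,230,160,100,75,4)])])
cv2.imwrite('pics/m2.png',m)
E
```

```text
(no output)
```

View pics/m1.png

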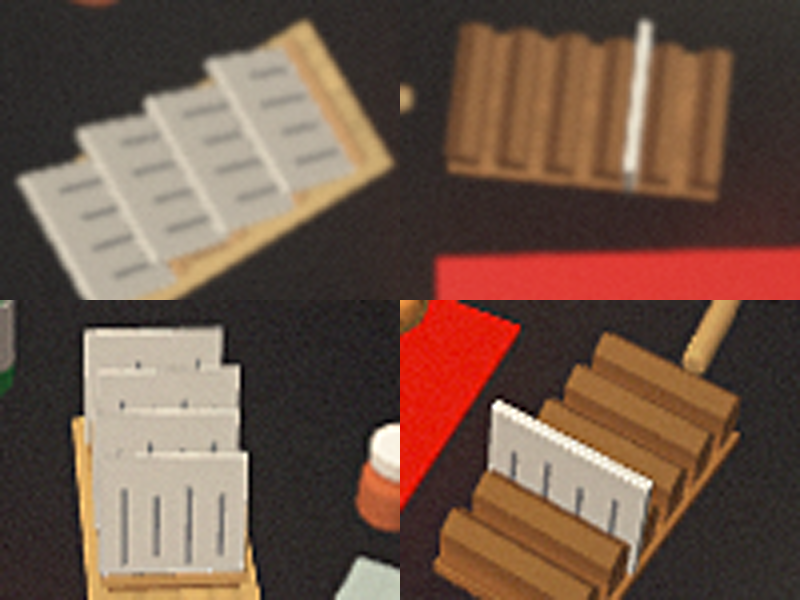

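View pics/m2.png

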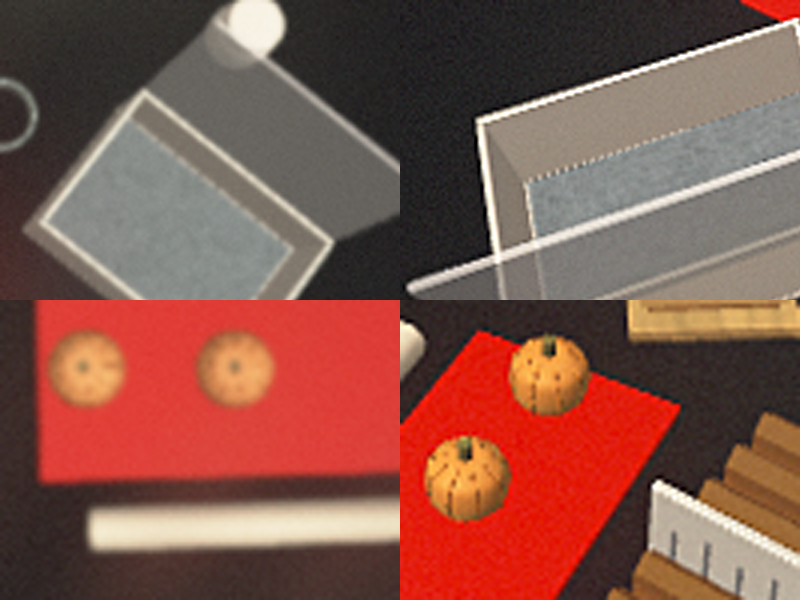

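```bash
cat > fit.py <<'E'
from h import *
from scipy.optimize import least_squares
T,S=load('top0'),load('scene0')
def q(o,s,off): return lambda p: np.array(o)+(np.array(p,float)-off)/s
te=q((108,190),4,np.array([0,0])); tr=q((212,145),4,np.array([400,0]))
se=q((265,90),4,np.array([0,300])); sr=q((270,180),4,np.array([400,300]))
tt=q((325,152),3,np.array([0,0])); st=q((78,240),3,np.array([400,0]))
def fit(name,x0,obs):
    def res(p):
        c,s=np.cos(p[2]),np.sin(p[2]);R=np.array([[c,-s,0],[s,c,0],[0,0,1]])
        return np.concatenate([proj(d,R@np.array(P)+[p[0],p[1],0])[0]-px for d,P,px in obs])
    r=least_squares(res,x0,loss='soft_l1'); print(name,np.round(r.x,4),'deg',round(np.degrees(r.x[2]),2));print(np.round(res(r.x).reshape(-1,2),1).tolist()); return r.x
def tri(a,b):
    o1,v1=ray(T,[a]);o2,v2=ray(S,[b]);A=np.c_[v1[0],-v2[0]];t=np.linalg.lstsq(A,o2-o1,rcond=None)[0];p,r=o1+t[0]*v1[0],o2+t[1]*v2[0]
    return (p+r)/2,np.linalg.norm(p-r)
if __name__=='__main__':
    h=.001
    fit('rack',[.7,.05,0],[(T,[-.055,.1025,.012],tr((448,172))),(T,[-.055,-.1025,.012],tr((716,198)))]+
     [(S,[x,y,.058],sr(p)) for x,y,p in [(-.05,.09,(605,335)),(.05,.09,(738,400)),(-.05,.054,(572,367)),(.05,.054,(712,435)),(-.05,.018,(545,402)),(.05,.018,(685,472)),(-.05,-.054,(480,475)),(.05,-.054,(628,548))]])
    print('filed',[np.round(tri(tr(a),sr(b))[0],4) for a,b in [((645,20),(650,483)),((629,185),(493,402))]])
    fit('tub',[.55,-.35,-.7],[(T,[.0825,.1175,.1],tt((143,90))),(T,[.0825,-.1175,.1],tt((335,240))),(T,[-.0825,.1175,.1],tt((41,223))),(T,[-.0825,-.1175,.1],(400,276)),(S,[-.0825,-.1175,.1],st((478,120))),(S,[-.0825,.1175,.1],st((798,20)))])
    tops=[((208,60),(247,452)),((147,97),(240,408)),((78,130),(240,366)),((18,180),(222,326))]
    for a,b in tops: print('plate +x top',np.round(tri(te(a),se(b))[0],4),tri(te(a),se(b))[1])
    bots=[((290,207),(97,457)),((222,235),(97,410)),((158,262),(98,367)),((85,302),(84,328))]
    for a,b in bots: print('plate -x top',np.round(tri(te(a),se(b))[0],4),tri(te(a),se(b))[1])
    L=[]
    for k,((a,b),(c,d)) in enumerate(zip(tops,bots)):
        for D,P,px in [(T,1,te(a)),(S,1,se(b)),(T,-1,te(c)),(S,-1,se(d))]: L.append((D,[P*.055,-.078+.052*k,.1016],px))
    fit('easel(top back edge frame)',[.5,.35,.48],L)
    for nm in ('top0','scene0'):
        d=load(nm);hsv=cv2.cvtColor(d['img'],cv2.COLOR_RGB2HSV);m=cv2.inRange(hsv,(8,110,90),(24,255,255))
        n,l,s,c=cv2.connectedComponentsWithStats(m)
        for i in range(1,n):
            if 90<s[i,4]<700: print(nm,s[i],c[i],np.round(atz(d,[c[i]],.031),4))
E
python3 fit.py
```

```text
rack [ 0.6455  0.0357 -0.1297] deg -7.43
[[0.7, -1.4], [0.7, -1.1], [-0.4, -0.4], [-0.4, -0.3], [0.9, -0.2], [-0.5, -0.2], [0.3, -0.4], [-0.6, -0.2], [1.1, -0.5], [-1.0, 0.3]]
filed [array([ 0.691 , -0.0046,  0.1022]), array([0.5767, 0.0123, 0.0937])]
tub [ 0.4566 -0.3235 -0.7087] deg -40.61
[[0.2, -1.5], [-0.0, -0.2], [-0.8, -1.2], [2.9, 1.4], [-0.9, -0.3], [0.2, -1.2]]
plate +x top [0.5404 0.3193 0.1036] 0.0005837375924355391
plate +x top [0.5157 0.3628 0.1051] 0.0018794485580527008
plate +x top [0.4941 0.4131 0.1037] 0.002846198552532989
plate +x top [0.4599 0.4568 0.1028] 0.003309822361837906
plate -x top [0.4399 0.2648 0.0989] 0.010355169539193146
plate -x top [0.4194 0.3107 0.1036] 0.006066657906657082
plate -x top [0.4003 0.3538 0.1089] 0.0033078525290997775
plate -x top [0.3691 0.4038 0.1051] 0.0072925019061683945
easel(top back edge frame) [0.4547 0.3619 0.5035] deg 28.85
[[-0.2, -0.0], [-0.0, 0.4], [-2.0, -3.1], [-0.1, -0.4], [-0.8, -0.0], [-0.1, 0.5], [-1.1, -0.7], [-0.8, 0.3], [0.6, 0.9], [-1.9, 0.7], [-1.1, 1.8], [-1.8, 0.7], [-0.1, -2.4], [1.0, 0.9], [1.2, 1.1], [1.0, 0
[... 276 characters left out ...]
.21708185 236.79003559] [[0.4496 0.1195 0.031 ]]
top0 [261 228  19  19 271] [270.3800738  236.74538745] [[0.4468 0.0097 0.031 ]]
top0 [151 245  30  17  97] [162.87628866 253.37113402] [[0.4055 0.3292 0.031 ]]
scene0 [247  25  36  24 524] [267.1889313   36.01526718] [[0.0464 0.8631 0.031 ]]
scene0 [283 119  47  52 632] [303.7943038  158.09018987] [[0.506  0.2445 0.031 ]]
scene0 [354 131  20  17 226] [362.86725664 139.80088496] [[0.6343 0.4066 0.031 ]]
scene0 [421 140  13  35 101] [427.17821782 155.9009901 ] [[0.8316 0.4277 0.031 ]]
scene0 [257 169  21  20 312] [266.83974359 178.45192308] [[0.4488 0.1193 0.031 ]]
scene0 [236 194  22  21 345] [246.31014493 204.25217391] [[0.446  0.0095 0.031 ]]
```

>>> step_arm --targets '[{"travel": [0, 0, 0.08], "angular": [0, 0, 0], "gripper": 1}, {"travel": [0, 0, 0.17], "angular": [0, 0, 0], "gripper": 1}, {"travel": [0.04, -0.07, 0.17], "angular": [0, 0, 0], "gripper": 1}, {"travel": [0.08, -0.135, 0.17], "angular": [0, 0, 0], "gripper": 1}, {"travel": [0.12, -0.2, 0.17], "angular": [0, 0, 0], "gripper": 1}, {"travel": [0.16, -0.27, 0.17], "angular": [0, 0, 0], "gripper": 1}, {"travel": [0.2, -0.335, 0.17], "angular": [0, 0, 0], "gripper": 1}, {"travel": [0.24, -0.4, 0.17], "angular": [0, 0, 0], "gripper": 1}, {"travel": [0.28, -0.47, 0.17], "angular": [0, 0, 0], "gripper": 1}, {"travel": [0.32, -0.535, 0.17], "angular": [0, 0, 0], "gripper": 1}]' --squeeze 20

```text
t: 1.1
tool_pos: [0.3511, 0.2816, 0.3329]
tool_rot: [-0.402, -3.116, 0.0]
contact_force: [0.5, 0.4, 0.4]
opening: 0.0857
grip_force: 0.0
```

>>> step_arm --targets '[{"travel": [0.04, -0.068, 0], "angular": [0, 0, 0], "gripper": 1}, {"travel": [0.08, -0.136, 0], "angular": [0, 0, 0], "gripper": 1}, {"travel": [0.12, -0.204, 0], "angular": [0, 0, -0.06], "gripper": 1}, {"travel": [0.164, -0.272, 0], "angular": [0, 0, -0.06], "gripper": 1}, {"travel": [0.164, -0.272, -0.08], "angular": [0, 0, -0.06], "gripper": 1}, {"travel": [0.164, -0.272, -0.16], "angular": [0, 0, -0.06], "gripper": 1}, {"travel": [0.164, -0.272, -0.24], "angular": [0, 0, -0.06], "gripper": 1}, {"travel": [0.164, -0.272, -0.3], "angular": [0, 0, -0.06], "gripper": 1}, {"travel": [0.164, -0.272, -0.3], "angular": [0, 0, -0.06], "gripper": 1}]'

```text
t: 2.0
tool_pos: [0.4444, 0.1197, 0.1465]
tool_rot: [-0.474, -3.093, 0.005]
contact_force: [-0.1, -0.7, -0.3]
opening: 0.0854
grip_force: 0.0
```

```bash
cat > pk.py <<'E'
from h import *
import sys
R=np.array
def blobs(d,z):
    hsv=cv2.cvtColor(d['img'],cv2.COLOR_RGB2HSV);m=cv2.inRange(hsv,(8,110,90),(24,255,255))
    n,l,s,c=cv2.connectedComponentsWithStats(m)
    return [(int(s[i,4]),np.round(c[i]).tolist(),np.round(atz(d,[c[i]],z)[0][:2],4).tolist()) for i in range(1,n) if s[i,4]>60]
if __name__=='__main__':
    n=sys.argv[1]; z=float(sys.argv[2]) if len(sys.argv)>2 else .031
    for c in('top','scene'): print(c,[b for b in blobs(snap(c,c+n),z) if .3<b[2][0]<.6 and -.5<b[2][1]<.2])
    o=ctrl.get_obs();print(o['t'],np.round(o['tool_pos'],4),np.round(o['tool_rot'],3),np.round(o['contact_force'],2),o['opening'],o['grip_force'],np.round(o['q'],2))
E
python3 pk.py 1
```

```text
top [(271, [270.0, 237.0], [0.4467, 0.0096])]
scene [(313, [267.0, 178.0], [0.4489, 0.1192]), (347, [246.0, 204.0], [0.446, 0.0095])]
2.1 [0.449  0.1203 0.1535] [-0.475 -3.104  0.   ] [-0.46 -0.32  0.99] 0.08551102453352341 0.0 [ 0.1  -0.29  2.05 -0.    1.37 -1.17]
```

>>> step_arm --targets '[{"travel": [0, -0.001, -0.07], "angular": [0, 0, 0], "gripper": 1}, {"travel": [0, -0.001, -0.14], "angular": [0, 0, 0], "gripper": 1}, {"travel": [0, -0.001, -0.2], "angular": [0, 0, 0], "gripper": 1}, {"travel": [0, -0.001, -0.235], "angular": [0, 0, 0], "gripper": 1}, {"travel": [0, -0.001, -0.235], "angular": [0, 0, 0], "gripper": 0.75}, {"travel": [0, -0.001, -0.235], "angular": [0, 0, 0], "gripper": 0.5}, {"travel": [0, -0.001, -0.235], "angular": [0, 0, 0], "gripper": 0.5}, {"travel": [0, -0.001, -0.235], "angular": [0, 0, 0], "gripper": 0.5}, {"travel": [0, -0.001, -0.235], "angular": [0, 0, 0], "gripper": 0.5}]' --squeeze 20

```text
t: 3.0
tool_pos: [0.4522, 0.12, 0.0156]
tool_rot: [0.474, 3.099, 0.003]
contact_force: [-0.4, 0.9, 7.7]
opening: 0.0558
grip_force: 21.8
```

>>> step_arm --targets '[{"travel": [0, 0, 0.03], "angular": [0, 0, 0], "gripper": 0.5}, {"travel": [0, 0, 0.1], "angular": [0, 0, 0], "gripper": 0.5}, {"travel": [0, 0, 0.18], "angular": [0, 0, 0], "gripper": 0.5}, {"travel": [0, -0.05, 0.25], "angular": [0, 0, 0], "gripper": 0.5}, {"travel": [-0.005, -0.12, 0.285], "angular": [0, 0, 0], "gripper": 0.5}, {"travel": [-0.01, -0.19, 0.285], "angular": [0, 0, 0], "gripper": 0.5}, {"travel": [-0.015, -0.26, 0.285], "angular": [0, 0, 0], "gripper": 0.5}, {"travel": [-0.02, -0.32, 0.285], "angular": [0, 0, 0], "gripper": 0.5}]'

```text
t: 3.8
tool_pos: [0.4371, -0.0742, 0.1848]
tool_rot: [0.476, 3.102, -0.001]
contact_force: [0.0, 0.2, -0.9]
opening: 0.0558
grip_force: 22.0
```

>>> step_arm --targets '[{"travel": [-0.005, -0.08, 0], "angular": [0, 0, -0.1], "gripper": 0.5}, {"travel": [-0.01, -0.16, 0], "angular": [0, 0, -0.2], "gripper": 0.5}, {"travel": [-0.016, -0.24, 0], "angular": [0, 0, -0.3], "gripper": 0.5}, {"travel": [-0.02, -0.31, 0], "angular": [0, 0, -0.4], "gripper": 0.5}, {"travel": [-0.025, -0.38, 0], "angular": [0, 0, -0.5], "gripper": 0.5}, {"travel": [-0.028, -0.44, 0], "angular": [0, 0, -0.516], "gripper": 0.5}, {"travel": [-0.028, -0.477, 0], "angular": [0, 0, -0.516], "gripper": 0.5}, {"travel": [-0.028, -0.477, 0], "angular": [0, 0, -0.516], "gripper": 0.5}]'

```text
t: 4.6
tool_pos: [0.42, -0.3612, 0.1842]
tool_rot: [1.095, 2.943, -0.002]
contact_force: [0.1, -0.0, -1.8]
opening: 0.0559
grip_force: 22.0
```

```bash
python3 pk.py 2 .19
```

```text
top [(745, [283.0, 175.0], [0.598, -0.0268]), (272, [270.0, 237.0], [0.4384, 0.0107])]
scene [(632, [304.0, 158.0], [0.5708, 0.0848]), (349, [246.0, 204.0], [0.5228, -0.1028]), (734, [125.0, 277.0], [0.4124, -0.3586])]
4.7 [ 0.4202 -0.3586  0.1838] [1.092 2.945 0.   ] [-0.28  0.1  -0.97] 0.05608944299650733 21.977368891239166 [-0.84 -0.09  1.83  0.    1.4  -1.7 ]
```

View pics/scene2.png

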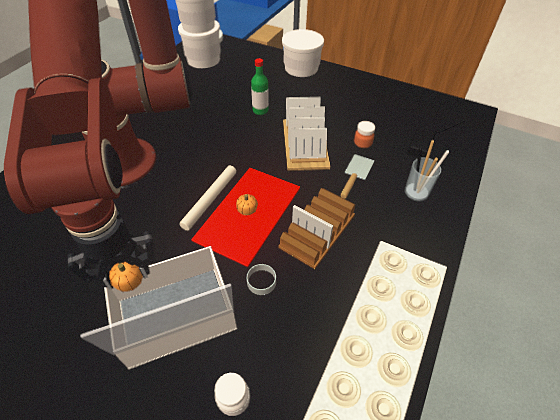

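The scene shows the pumpkin held at (125,277) over the tub's -y half, and the lid standing open. I'm lowering it now.

>>> step_arm --targets '[{"travel": [0, 0, -0.06], "angular": [0, 0, 0], "gripper": 0.5}, {"travel": [0, 0, -0.12], "angular": [0, 0, 0], "gripper": 0.5}, {"travel": [0, 0, -0.18], "angular": [0, 0, 0], "gripper": 0.5}, {"travel": [0, 0, -0.23], "angular": [0, 0, 0], "gripper": 0.5}, {"travel": [0, 0, -0.255], "angular": [0, 0, 0], "gripper": 0.5}, {"travel": [0, 0, -0.268], "angular": [0, 0, 0], "gripper": 0.5}, {"travel": [0, 0, -0.268], "angular": [0, 0, 0], "gripper": 0.5}]'

```text
t: 5.4
tool_pos: [0.4208, -0.3575, 0.0224]
tool_rot: [-1.09, -2.946, -0.002]
contact_force: [1.8, 3.1, -1.9]
opening: 0.056
grip_force: 22.6
```

>>> step_arm --targets '[{"travel": [0, 0, 0], "angular": [0, 0, 0], "gripper": 0.85}, {"travel": [0, 0, 0], "angular": [0, 0, 0], "gripper": 0.85}, {"travel": [0, 0, 0], "angular": [0, 0, 0], "gripper": 0.85}, {"travel": [0, 0, 0.03], "angular": [0, 0, 0], "gripper": 0.85}, {"travel": [0, 0, 0.08], "angular": [0, 0, 0], "gripper": 0.85}, {"travel": [0, 0, 0.15], "angular": [0, 0, 0], "gripper": 0.85}, {"travel": [0, 0, 0.22], "angular": [0, 0, 0], "gripper": 0.85}, {"travel": [0, 0, 0.27], "angular": [0, 0, 0], "gripper": 0.85}]'

```text
t: 6.2
tool_pos: [0.4218, -0.3602, 0.1911]
tool_rot: [1.088, 2.939, -0.007]
contact_force: [0.1, -0.1, 1.0]
opening: 0.073
grip_force: 0.0
```

```bash
python3 pk.py 3 .034
```

```text
top [(270, [270.0, 237.0], [0.4467, 0.0096]), (267, [394.0, 242.0], [0.42, -0.3576])]
scene [(349, [246.0, 204.0], [0.4475, 0.0075]), (194, [148.0, 306.0], [0.4045, -0.3447])]
6.3 [ 0.4234 -0.362   0.1942] [ 1.085  2.933 -0.012] [0.07 0.32 0.23] 0.07284040707856718 0.0 [-0.84 -0.09  1.82 -0.    1.4  -1.7 ]
```

>>> step_arm --targets '[{"travel": [0.005, 0.08, 0], "angular": [0, 0, 0.1], "gripper": 1}, {"travel": [0.01, 0.16, 0], "angular": [0, 0, 0.2], "gripper": 1}, {"travel": [0.016, 0.24, 0], "angular": [0, 0, 0.3], "gripper": 1}, {"travel": [0.02, 0.32, 0], "angular": [0, 0, 0.4], "gripper": 1}, {"travel": [0.03, 0.4, 0], "angular": [0, 0, 0.5], "gripper": 1}, {"travel": [0.036, 0.48, 0], "angular": [0, 0, 0.516], "gripper": 1}, {"travel": [0.04, 0.56, 0], "angular": [0, 0, 0.516], "gripper": 1}, {"travel": [0.044, 0.614, -0.05], "angular": [0, 0, 0.516], "gripper": 1}, {"travel": [0.044, 0.614, -0.09], "angular": [0, 0, 0.516], "gripper": 1}, {"travel": [0.044, 0.614, -0.09], "angular": [0, 0, 0.516], "gripper": 1}]'

```text
t: 7.3
tool_pos: [0.4444, 0.0111, 0.1277]
tool_rot: [-0.471, -3.101, 0.001]
contact_force: [0.1, -0.3, -0.6]
opening: 0.0854
grip_force: 0.0
```

```bash
python3 pk.py 4
```

```text
top [(258, [393.0, 242.0], [0.4207, -0.3578])]
scene [(346, [246.0, 204.0], [0.4461, 0.0095]), (195, [148.0, 306.0], [0.403, -0.3439])]
7.4 [0.447  0.0096 0.1313] [ 4.760e-01  3.105e+00 -1.000e-03] [-0.19 -0.19  0.36] 0.08530085485749049 0.0 [-0.14 -0.31  2.11 -0.    1.34 -1.41]
```

>>> step_arm --targets '[{"travel": [0, 0, -0.07], "angular": [0, 0, 0], "gripper": 1}, {"travel": [0, 0, -0.14], "angular": [0, 0, 0], "gripper": 1}, {"travel": [0, 0, -0.18], "angular": [0, 0, 0], "gripper": 1}, {"travel": [0, 0, -0.197], "angular": [0, 0, 0], "gripper": 1}, {"travel": [0, 0, -0.197], "angular": [0, 0, 0], "gripper": 0.75}, {"travel": [0, 0, -0.197], "angular": [0, 0, 0], "gripper": 0.5}, {"travel": [0, 0, -0.197], "angular": [0, 0, 0], "gripper": 0.5}, {"travel": [0, 0, -0.197], "angular": [0, 0, 0], "gripper": 0.5}, {"travel": [0, 0, -0.197], "angular": [0, 0, 0], "gripper": 0.5}]' --squeeze 20

```text
t: 8.3
tool_pos: [0.4491, 0.0093, 0.0148]
tool_rot: [0.475, 3.1, -0.001]
contact_force: [0.2, -1.1, 7.0]
opening: 0.0558
grip_force: 21.9
```

>>> step_arm --targets '[{"travel": [0, 0, 0.03], "angular": [0, 0, 0], "gripper": 0.5}, {"travel": [0, 0, 0.1], "angular": [0, 0, 0], "gripper": 0.5}, {"travel": [0, 0, 0.18], "angular": [0, 0, 0], "gripper": 0.5}, {"travel": [0.005, -0.05, 0.25], "angular": [0, 0, -0.1], "gripper": 0.5}, {"travel": [0.015, -0.12, 0.285], "angular": [0, 0, -0.2], "gripper": 0.5}, {"travel": [0.025, -0.2, 0.285], "angular": [0, 0, -0.3], "gripper": 0.5}, {"travel": [0.035, -0.28, 0.285], "angular": [0, 0, -0.4], "gripper": 0.5}, {"travel": [0.045, -0.36, 0.285], "angular": [0, 0, -0.5], "gripper": 0.5}, {"travel": [0.055, -0.43, 0.285], "angular": [0, 0, -0.516], "gripper": 0.5}, {"travel": [0.064, -0.487, 0.285], "angular": [0, 0, -0.516], "gripper": 0.5}]'

```text
t: 9.3
tool_pos: [0.485, -0.2846, 0.1836]
tool_rot: [1.093, 2.945, -0.0]
contact_force: [0.0, 0.6, -0.5]
opening: 0.0555
grip_force: 22.0
```

```bash
python3 pk.py 5 .2
```

```text
top [(747, [283.0, 175.0], [0.596, -0.0264])]
scene [(631, [304.0, 158.0], [0.5746, 0.0749]), (710, [178.0, 261.0], [0.4838, -0.2891]), (192, [148.0, 306.0], [0.4937, -0.3874])]
9.4 [ 0.4851 -0.2859  0.1836] [ 1.096e+00  2.943e+00 -2.000e-03] [ 0.5   0.52 -1.27] 0.05583849319361607 21.995139702921733 [-0.66 -0.06  1.81 -0.    1.39 -1.52]
```

Held and over position A. Lowering the same way as before.

>>> step_arm --targets '[{"travel": [0, 0, -0.06], "angular": [0, 0, 0], "gripper": 0.5}, {"travel": [0, 0, -0.12], "angular": [0, 0, 0], "gripper": 0.5}, {"travel": [0, 0, -0.18], "angular": [0, 0, 0], "gripper": 0.5}, {"travel": [0, 0, -0.23], "angular": [0, 0, 0], "gripper": 0.5}, {"travel": [0, 0, -0.255], "angular": [0, 0, 0], "gripper": 0.5}, {"travel": [0, 0, -0.268], "angular": [0, 0, 0], "gripper": 0.5}, {"travel": [0, 0, -0.268], "angular": [0, 0, 0], "gripper": 0.5}]'

```text
t: 10.1
tool_pos: [0.483, -0.283, 0.0216]
tool_rot: [-1.089, -2.943, 0.005]
contact_force: [-6.5, -6.6, -4.4]
opening: 0.0559
grip_force: 25.0
```

>>> step_arm --targets '[{"travel": [0, 0, 0], "angular": [0, 0, 0], "gripper": 0.85}, {"travel": [0, 0, 0], "angular": [0, 0, 0], "gripper": 0.85}, {"travel": [0, 0, 0], "angular": [0, 0, 0], "gripper": 0.85}, {"travel": [0, 0, 0.03], "angular": [0, 0, 0], "gripper": 0.85}, {"travel": [0, 0, 0.08], "angular": [0, 0, 0], "gripper": 0.85}, {"travel": [0, 0, 0.15], "angular": [0, 0, 0], "gripper": 0.85}, {"travel": [0, 0, 0.22], "angular": [0, 0, 0], "gripper": 0.85}, {"travel": [0, 0, 0.3], "angular": [0, 0, 0], "gripper": 0.85}, {"travel": [0, 0, 0.38], "angular": [0, 0, 0], "gripper": 0.3}, {"travel": [0, 0, 0.45], "angular": [0, 0, 0], "gripper": 0}]'

```text
t: 11.1
tool_pos: [0.4854, -0.2816, 0.2967]
tool_rot: [1.088, 2.943, -0.001]
contact_force: [-0.0, -0.9, -0.4]
opening: 0.0446
grip_force: 0.0
```

```bash
python3 pk.py 6 .034; python3 - <<'E'
from h import *
a=load('top6')['img'][:,:,::-1].copy();b=load('scene6')['img'][:,:,::-1].copy()
T,S=load('top6'),load('scene6')
def fr(p,P):
    c,s=np.cos(p[2]),np.sin(p[2]);return (np.array([[c,-s,0],[s,c,0],[0,0,1]])@np.array(P,float).T).T+[p[0],p[1],0]
def line(im,d,P,col): cv2.polylines(im,[np.round(proj(d,P)*16).astype(int)],True,col,1,cv2.LINE_AA,4)
def big(d,im,x,y,w,h,s,draw):
    t=cv2.resize(im[y:y+h,x:x+w],(w*s,h*s),interpolation=cv2.INTER_CUBIC)
    for P,col in draw: cv2.polylines(t,[np.round((proj(d,P)-[x,y]+.5)*s*16).astype(int)],True,col,1,cv2.LINE_AA,4)
    return t
rk=[.6455,.0357,-.1297]; tb=[.4566,-.3235,-.7087]; ez=[.4547,.3619,.5035]
rect=lambda X,Y,z:[[-X,-Y,z],[X,-Y,z],[X,Y,z],[-X,Y,z]]
D=[(fr(rk,rect(.055,.1025,.012)),(0,255,0))]+[(fr(rk,[[-.05,y,.058],[.05,y,.058]]),(255,255,0)) for y in(-.09,-.054,-.018,.018,.054,.09)]
D+=[(fr(tb,rect(.0825,.1175,.1)),(0,255,0)),(fr(tb,rect(.0755,.1105,.006)),(255,255,0))]
for th in (1.6,1.7,1.8): D.append((fr(tb,[[.0825,-.1175,.1],[.0825-.165*np.cos(th),-.1175,.1+.165*np.sin(th)],[.0825-.165*np.cos(th),.1175,.1+.165*np.sin(th)],[.0825,.1175,.1]]),(0,0,255)))
D+=[(fr(ez,[[-.055,y,.1016],[.055,y,.1016]]),(0,0,255)) for y in(-.078,-.026,.026,.078)]
m=np.vstack([np.hstack([big(T,a,105,190,100,75,4,D),big(T,a,212,145,100,75,4,D)]),np.hstack([big(T,a,325,145,160,150,2,D),big(S,b,75,230,160,150,2,D)]+[np.zeros((300,160,3),np.uint8)])])
cv2.imwrite('pics/m3.png',m)
E
```

```text
top [(254, [368.0, 222.0], [0.4814, -0.2827])]
scene [(209, [190.0, 291.0], [0.4666, -0.2722]), (191, [148.0, 306.0], [0.4046, -0.3447])]
11.2 [ 0.4878 -0.2835  0.3027] [ 1.084  2.932 -0.007] [0.01 0.11 0.97] 0.02924931106434338 0.0 [-0.66 -0.14  1.68  0.    1.58 -1.52]
```

View pics/m3.png

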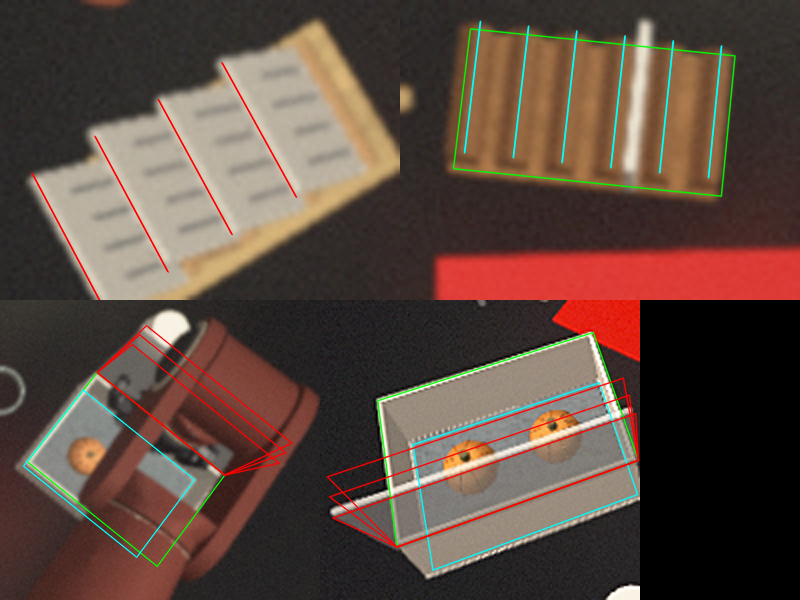

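Both pumpkins are in the tub, seen at crop (470,465) and (553,435). The lid leans back at about 1.85 rad. I'm going behind it with the fingers shut.

>>> step_arm --targets '[{"travel": [0, 0, 0.03], "angular": [0, 0, 0], "gripper": 0}, {"travel": [0.045, -0.065, 0.03], "angular": [0, 0, 0], "gripper": 0}, {"travel": [0.09, -0.13, 0.03], "angular": [0, 0, 0], "gripper": 0}, {"travel": [0.135, -0.195, 0.03], "angular": [0, 0, 0], "gripper": 0}, {"travel": [0.18, -0.26, 0.03], "angular": [0, 0, 0], "gripper": 0}, {"travel": [0.18, -0.26, 0.03], "angular": [0, 0, 0], "gripper": 0}, {"travel": [0.18, -0.26, -0.05], "angular": [0, 0, 0], "gripper": 0}, {"travel": [0.18, -0.26, -0.12], "angular": [0, 0, 0], "gripper": 0}, {"travel": [0.18, -0.26, -0.145], "angular": [0, 0, 0], "gripper": 0}, {"travel": [0.18, -0.26, -0.145], "angular": [0, 0, 0], "gripper": 0}]'

```text
t: 12.2
tool_pos: [0.5915, -0.4363, 0.2014]
tool_rot: [-1.088, -2.94, -0.005]
contact_force: [0.4, 0.5, -0.3]
opening: 0.0003
grip_force: 0.0
```

```bash
python3 pk.py 7 .034|tail -1
```

```text
12.3 [ 0.5936 -0.4383  0.2076] [ 1.090e+00  2.945e+00 -1.000e-03] [ 0.67 -0.22  0.21] 0.0002285848549351457 0.0 [-0.74  0.32  1.34  0.    1.47 -1.6 ]
```

View pics/scene7.png

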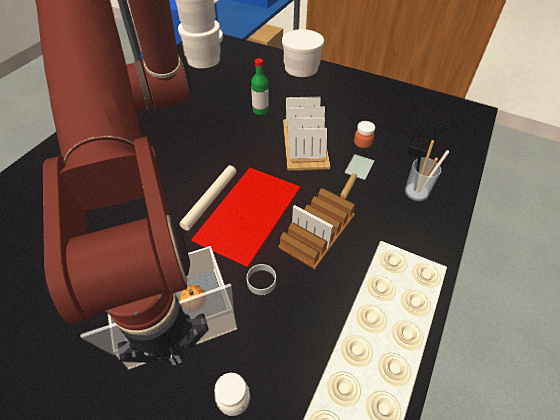

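The fingers are behind the lid, clear of the jar at (232,392). I'm pushing the lid over.

>>> step_arm --targets '[{"travel": [-0.025, 0.022, 0], "angular": [0, 0, 0], "gripper": 0}, {"travel": [-0.051, 0.043, 0], "angular": [0, 0, 0], "gripper": 0}, {"travel": [-0.076, 0.065, 0], "angular": [0, 0, 0], "gripper": 0}, {"travel": [-0.101, 0.087, 0], "angular": [0, 0, 0], "gripper": 0}, {"travel": [-0.127, 0.109, 0], "angular": [0, 0, 0], "gripper": 0}, {"travel": [-0.152, 0.13, 0], "angular": [0, 0, 0], "gripper": 0}, {"travel": [-0.177, 0.152, 0], "angular": [0, 0, 0], "gripper": 0}, {"travel": [-0.203, 0.174, 0], "angular": [0, 0, 0], "gripper": 0}, {"travel": [-0.228, 0.195, 0], "angular": [0, 0, 0], "gripper": 0}, {"travel": [-0.25, 0.215, -0.01], "angular": [0, 0, 0], "gripper": 0}]'

```text
t: 13.3
tool_pos: [0.4446, -0.3106, 0.2052]
tool_rot: [1.087, 2.937, -0.006]
contact_force: [-0.0, -0.8, 0.6]
opening: -0.0001
grip_force: 0.4
```

```bash
python3 pk.py 8 .034|tail -1
```

```text
13.4 [ 0.4433 -0.3092  0.2029] [ 1.089  2.942 -0.003] [ 0.23  0.26 -0.26] -2.3186542916776086e-05 0.0 [-0.75 -0.13  1.84  0.    1.43 -1.61]
```

View pics/scene8.png

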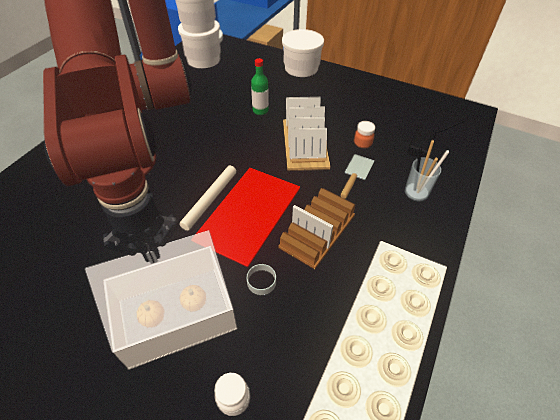

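>>> step_arm --targets '[{"travel": [-0.015, 0.013, -0.025], "angular": [0, 0, 0], "gripper": 0}, {"travel": [-0.027, 0.023, -0.052], "angular": [0, 0, 0], "gripper": 0}, {"travel": [-0.033, 0.029, -0.07], "angular": [0, 0, 0], "gripper": 0}, {"travel": [-0.039, 0.034, -0.088], "angular": [0, 0, 0], "gripper": 0}, {"travel": [-0.043, 0.037, -0.108], "angular": [0, 0, 0], "gripper": 0}, {"travel": [-0.047, 0.04, -0.128], "angular": [0, 0, 0], "gripper": 0}, {"travel": [-0.05, 0.043, -0.145], "angular": [0, 0, 0], "gripper": 0}, {"travel": [-0.05, 0.043, -0.155], "angular": [0, 0, 0], "gripper": 0}, {"travel": [-0.05, 0.043, -0.16], "angular": [0, 0, 0], "gripper": 0}, {"travel": [-0.05, 0.043, -0.16], "angular": [0, 0, 0], "gripper": 0}]'

```text
t: 14.4
tool_pos: [0.413, -0.2833, 0.1063]
tool_rot: [-1.089, -2.944, -0.001]
contact_force: [-8.2, 7.6, 17.2]
opening: -0.0004
grip_force: 8.9
```

```bash
python3 pk.py 9 .034|tail -1
```

```text
14.5 [ 0.413  -0.2834  0.1062] [-1.089e+00 -2.944e+00 -1.000e-03] [-8.33  7.32 16.73] -9.996613446564748e-05 8.784767714096233 [-0.75 -0.13  2.01 -0.    1.27 -1.61]
```

>>> step_arm --targets '[{"travel": [0, 0, 0.08], "angular": [0, 0, 0], "gripper": 0.4}, {"travel": [0, 0, 0.16], "angular": [0, 0, 0], "gripper": 0.4}, {"travel": [0.01, 0.08, 0.22], "angular": [0, 0, 0.1], "gripper": 0.4}, {"travel": [0.02, 0.16, 0.25], "angular": [0, 0, 0.2], "gripper": 0.4}, {"travel": [0.03, 0.24, 0.28], "angular": [0, 0, 0.3], "gripper": 0.4}, {"travel": [0.04, 0.32, 0.28], "angular": [0, 0, 0.4], "gripper": 0.4}, {"travel": [0.05, 0.4, 0.28], "angular": [0, 0, 0.5], "gripper": 0.4}, {"travel": [0.06, 0.48, 0.28], "angular": [0, 0, 0.6], "gripper": 0.4}, {"travel": [0.07, 0.56, 0.28], "angular": [0, 0, 0.7], "gripper": 0.4}, {"travel": [0.08, 0.64, 0.28], "angular": [0, 0, 0.8], "gripper": 0.4}]'

```text
t: 15.5
tool_pos: [0.4606, 0.0983, 0.2715]
tool_rot: [0.122, 3.138, -0.0]
contact_force: [0.4, 0.4, -0.7]
opening: 0.0336
grip_force: 0.0
```

```bash
python3 - <<'E'
from h import *
from fit import tri
d=snap('top','top10'); s=snap('scene','scene10')
print('bottle top',tri((112,312),(260,60)),'base',atz(load('scene0'),[(261,112)],0.),'jar',atz(s,[(232,400)],.0))
th=[]
a=s['img'][225:375,75:245,::-1]; cv2.imwrite('pics/m4.png',np.hstack([cv2.resize(a,None,fx=2,fy=2),cv2.resize(d['img'][140:290,320:490,::-1],None,fx=2,fy=2)]))
o=ctrl.get_obs();print(o['t'],o['tool_pos'],o['tool_rot'],np.round(o['q'],2),o['opening'])
E
```

```text
bottle top (array([0.25714424, 0.42543477, 0.19064603]), np.float64(0.007444495497070956)) base [[0.26212484 0.41928596 0.        ]] jar [[ 0.66102702 -0.41629993  0.        ]]
15.6 [0.46032669 0.10134015 0.27121484] [-1.12013356e-01 -3.13910764e+00 -2.88280740e-03] [ 0.06 -0.35  1.91  0.    1.58 -1.44] 0.034116372845460013
```

View pics/m4.png

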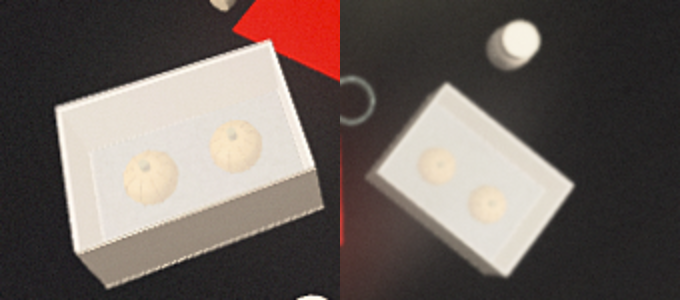

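The lid lies flat and shut over both pumpkins (left view, seen through it at about (150,177) and (236,146)). I'm refining the rack and easel fits, then moving to plate0.

```bash
cat > fit2.py <<'E'
from fit import *
D4=.375
def fitw(name,x0,obs,dz=None):
    def res(p,w=True):
        c,s=np.cos(p[2]),np.sin(p[2]);R=np.array([[c,-s,0],[s,c,0],[0,0,1]])
        return np.concatenate([(proj(d,R@np.array(P)+[p[0],p[1],0])[0]-(px-D4))*(W if w else 1) for d,P,px,W in obs])
    r=least_squares(res,x0); print(name,np.round(r.x,4),'deg',round(np.degrees(r.x[2]),2));print(np.round(res(r.x,False).reshape(-1,2),1).tolist())
ob=[(T,[-.055,.1025,.012],tr((448,172)),1.6),(T,[-.055,-.1025,.012],tr((716,198)),1.6),(T,[.055,-.1025,.012],tr((733,51)),1.)]
ob+=[(S,[x,y,.058],sr(p),1) for x,y,p in [(-.05,.09,(605,335)),(.05,.09,(738,400)),(-.05,.054,(572,367)),(.05,.054,(712,435)),(-.05,.018,(545,402)),(.05,.018,(685,472)),(-.05,-.054,(480,475)),(.05,-.054,(628,548))]]
fitw('rack',[.65,.04,-.13],ob)
ob2=[(T,[.055,-.036,.102],tr((645,20)),1),(T,[-.055,-.036,.102],tr((629,185)),1),(S,[.055,-.036,.102],sr((650,483)),1),(S,[-.055,-.036,.102],sr((493,402)),1)]
fitw('rack by filed',[.65,.04,-.13],ob2); fitw('rack all',[.65,.04,-.13],ob+ob2)
# easel by segmentation of top strips: redo with offset
tops=[((208,60),(247,452)),((147,97),(240,408)),((78,130),(240,366)),((18,180),(222,326))]
bots=[((285,207),(97,457)),((222,235),(97,410)),((158,262),(98,367)),((85,302),(84,328))]
for only in (None,T,S):
    L=[]
    for k,((a,b),(c,d)) in enumerate(zip(tops,bots)):
        for D,P,px in [(T,1,te(a)),(S,1,se(b)),(T,-1,te(c)),(S,-1,se(d))]:
            if only is None or D is only: L.append((D,[P*.055,-.078+.052*k,.1016],px,1))
    fitw('easel',[.45,.36,.5],L)
E
python3 fit2.py
```

```text
rack [ 0.6442  0.0372 -0.1259] deg -7.22
[[0.7, -0.5], [0.7, -0.4], [-0.3, 1.3], [-0.3, -0.6], [-0.3, -0.6], [1.0, -0.3], [-0.4, -0.5], [0.5, -0.5], [-0.5, -0.5], [1.4, -0.6], [-0.7, 0.1]]
rack by filed [ 0.6387  0.0392 -0.1225] deg -7.02
[[-0.1, 1.0], [0.2, -2.5], [-0.4, -0.3], [-0.7, -0.5]]
rack all [ 0.6429  0.0376 -0.1316] deg -7.54
[[0.5, -0.3], [0.4, 0.2], [-0.3, 1.9], [-0.5, -0.8], [-0.6, -0.7], [0.7, -0.6], [-0.8, -0.6], [0.2, -0.9], [-0.9, -0.7], [0.9, -1.1], [-1.3, -0.3], [0.5, -0.3], [0.5, -3.9], [0.8, 0.9], [0.6, 0.4]]
easel [0.4544 0.363  0.4999] deg 28.64
[[-0.0, 0.5], [0.3, 0.6], [-0.8, -2.5], [0.2, -0.3], [-0.7, 0.5], [0.2, 0.7], [-1.2, -0.2], [-0.4, 0.5], [0.7, 1.4], [-1.4, 0.9], [-1.2, 2.4], [-1.3, 0.9], [-0.1, -2.0], [1.5, 1.1], [1.1, 1.6], [1.5, 0.9]]
easel [0.4549 0.3622 0.4913] deg 28.15
[[0.5, 0.4], [-0.5, -2.4], [-0.3, 0.2], [-1.0, -0.2], [1.1, 1.0], [-1.1, 2.1], [0.2, -2.5], [1.1, 1.2]]
easel [0.4529 0.3657 0.5142] deg 29.46
[[0.5, -0.2], [0.6, -0.8], [0.2, -0.1], [-0.4, -0.0], [-1.7, 0.1], [-1.5, 0.4], [1.0, 0.4], [1.2, 0.4]]
```

>>> step_arm --targets '[{"travel": [0.015, 0.08, 0], "angular": [0, 0, 0.1], "gripper": 0.4}, {"travel": [0.03, 0.16, 0], "angular": [0, 0, 0.2], "gripper": 0.4}, {"travel": [0.04, 0.24, 0], "angular": [0, 0, 0.3], "gripper": 0.4}, {"travel": [0.045, 0.32, 0], "angular": [0, 0, 0.4], "gripper": 0.4}, {"travel": [0.045, 0.33, 0], "angular": [0, 0, 0.5], "gripper": 0.4}, {"travel": [0.045, 0.33, -0.05], "angular": [0, 0, 0.62], "gripper": 0.4}, {"travel": [0.045, 0.33, -0.05], "angular": [0, 0, 0.744], "gripper": 0.4}, {"travel": [0.045, 0.33, -0.05], "angular": [0, 0, 0.744], "gripper": 0.4}]'

```text
t: 16.4
tool_pos: [0.4873, 0.2936, 0.2398]
tool_rot: [0.781, -3.04, 0.001]
contact_force: [-0.7, 0.1, 0.7]
opening: 0.0341
grip_force: 0.0
```

```bash
python3 - <<'E'
from h import *
d=snap('top','top11'); s=snap('scene','scene11')
o=ctrl.get_obs();print(o['t'],o['tool_pos'],o['tool_rot'],np.round(o['q'],2),o['opening'])
E
```

```text
16.5 [0.48809516 0.29380705 0.24173566] [-7.78138421e-01  3.04319514e+00 -1.98129985e-04] [ 0.41 -0.08  1.73 -0.    1.49 -1.66] 0.033970071892697844
```

>>> step_arm --targets '[{"travel": [-0.005, 0.012, 0], "angular": [-0.12, -0.066, 0], "gripper": 0.4}, {"travel": [-0.01, 0.026, -0.02], "angular": [-0.24, -0.133, 0], "gripper": 0.4}, {"travel": [-0.015, 0.04, -0.05], "angular": [-0.36, -0.2, 0], "gripper": 0.4}, {"travel": [-0.021, 0.052, -0.09], "angular": [-0.487, -0.267, 0], "gripper": 0.4}, {"travel": [-0.021, 0.052, -0.095], "angular": [-0.487, -0.267, 0], "gripper": 0.4}, {"travel": [-0.021, 0.052, -0.095], "angular": [-0.487, -0.267, 0], "gripper": 0.4}]'

```text
t: 17.1
tool_pos: [0.4747, 0.3254, 0.1839]
tool_rot: [-0.74, 2.875, -0.637]
contact_force: [0.7, -0.8, 0.5]
opening: 0.0342
grip_force: 0.0
```

```bash
cat > pl.py <<'E'
from h import *
import sys
from scipy.spatial.transform import Rotation as Ro
n=sys.argv[1]
T,S=snap('top','top'+n),snap('scene','scene'+n)
o=ctrl.get_obs();A=Ro.from_rotvec(o['tool_rot']).as_matrix()
print(o['t'],np.round(o['tool_pos'],4),'y',np.round(A[:,1],3),'z',np.round(A[:,2],3),np.round(o['q'],2),round(o['opening'],4),round(o['grip_force'],1),np.round(o['contact_force'],1))
x,y,w,h=[int(v) for v in sys.argv[2].split(',')];x2,y2=[int(v) for v in sys.argv[3].split(',')]
f=400/w
cv2.imwrite(f'pics/c{n}.png',np.hstack([cv2.resize(i['img'][b:b+h,a:a+w,::-1],None,fx=f,fy=f,interpolation=cv2.INTER_CUBIC) for i,a,b in((T,x,y),(S,x2,y2))]))
E
python3 pl.py 12 100,150,160,160 240,60
```

```text
17.2 [0.4763 0.3252 0.1865] y [-0.435  0.796 -0.422] z [ 0.205 -0.369 -0.907] [ 0.67  0.05  1.74 -0.43  1.44 -1.32] 0.034 0.0 [ 0.2 -0.   0.1]
```

View pics/c12.png

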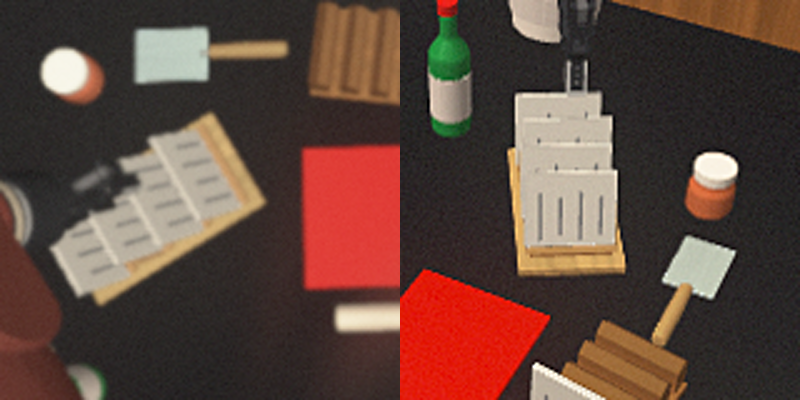

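The right view shows the tilted open gripper at (577,75), lined up behind plate0. I'm advancing to just short of the plate's top.

>>> step_arm --targets '[{"travel": [0.013, -0.023, -0.057], "angular": [0, 0, 0], "gripper": 0.4}, {"travel": [0.026, -0.046, -0.113], "angular": [0, 0, 0], "gripper": 0.4}, {"travel": [0.026, -0.046, -0.113], "angular": [0, 0, 0], "gripper": 0.4}]'

```text
t: 17.5
tool_pos: [0.4897, 0.2943, 0.1137]
tool_rot: [-0.736, 2.88, -0.641]
contact_force: [0.3, 0.7, -0.6]
opening: 0.0345
grip_force: 0.0
```

```bash
python3 pl.py 13 120,180,80,80 270,75
```

```text
17.6 [0.4917 0.2972 0.1183] y [-0.435  0.795 -0.422] z [ 0.203 -0.37  -0.907] [ 0.62  0.1   1.81 -0.45  1.32 -1.32] 0.0342 0.0 [0.8 0.7 0. ]
```

View pics/c13.png

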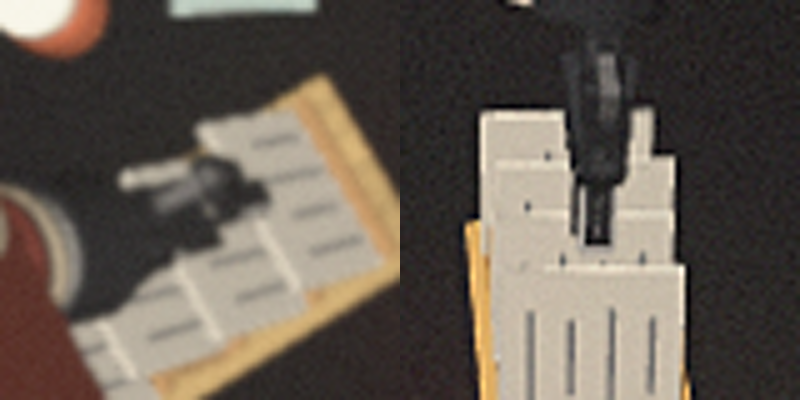

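The gripper straddles plate0's top edge: in the left view the fingertips are at (265,195) and (210,240), with the plate's top-edge midpoint near (250,215). I'm advancing and closing.

>>> step_arm --targets '[{"travel": [0.005, -0.009, -0.023], "angular": [0, 0, 0], "gripper": 0.4}, {"travel": [0.01, -0.018, -0.046], "angular": [0, 0, 0], "gripper": 0.4}, {"travel": [0.015, -0.028, -0.068], "angular": [0, 0, 0], "gripper": 0.4}, {"travel": [0.015, -0.028, -0.068], "angular": [0, 0, 0], "gripper": 0.4}]' --squeeze 30

```text
t: 18.0
tool_pos: [0.5047, 0.2851, 0.0837]
tool_rot: [-0.733, 2.863, -0.627]
contact_force: [-3.8, 5.1, 24.4]
opening: 0.0338
grip_force: 6.0
```

>>> step_arm --targets '[{"travel": [0, 0, 0], "angular": [0, 0, 0], "gripper": 0.2}, {"travel": [0, 0, 0], "angular": [0, 0, 0], "gripper": 0}, {"travel": [0, 0, 0], "angular": [0, 0, 0], "gripper": 0}, {"travel": [0, 0, 0], "angular": [0, 0, 0], "gripper": 0}, {"travel": [0, 0, 0], "angular": [0, 0, 0], "gripper": 0}]' --squeeze 30

```text
t: 18.5
tool_pos: [0.5017, 0.2822, 0.0787]
tool_rot: [-0.739, 2.868, -0.636]
contact_force: [-1.1, 1.6, 12.3]
opening: 0.0074
grip_force: 29.4
```

```bash
python3 pl.py 14 120,180,80,80 270,75
```

```text
18.6 [0.5017 0.2822 0.0787] y [-0.437  0.793 -0.424] z [ 0.208 -0.369 -0.906] [ 0.59  0.14  1.83 -0.46  1.24 -1.32] 0.0072 29.4 [-1.8  2.5 10.8]
```

>>> step_arm --targets '[{"travel": [-0.004, 0.007, 0.018], "angular": [0, 0, 0], "gripper": 0}, {"travel": [-0.012, 0.022, 0.054], "angular": [0, 0, 0], "gripper": 0}, {"travel": [-0.024, 0.044, 0.108], "angular": [0, 0, 0], "gripper": 0}, {"travel": [-0.041, 0.074, 0.181], "angular": [0, 0, 0], "gripper": 0}, {"travel": [-0.041, 0.074, 0.181], "angular": [0, 0, 0], "gripper": 0}]'

```text
t: 19.1
tool_pos: [0.4767, 0.3289, 0.1908]
tool_rot: [-0.737, 2.866, -0.628]
contact_force: [1.5, 0.1, -0.4]
opening: 0.0075
grip_force: 29.8
```

```bash
python3 pl.py 15 100,150,200,200 210,60; python3 - <<'E'
from h import *
o=ctrl.get_obs();from scipy.spatial.transform import Rotation as Ro
# plate outline check: bright blobs in both views
for n in('top15','scene15'):
    d=load(n); print(n, np.round(proj(d,[o['tool_pos']]),1))
E
```

```text
19.2 [0.4748 0.326  0.1848] y [-0.438  0.794 -0.422] z [ 0.204 -0.369 -0.907] [ 0.67  0.05  1.74 -0.43  1.44 -1.32] 0.0076 29.8 [ 0.6 -0.4 -1.7]
top15 [[149.3 225.9]]
scene15 [[308.9  96.9]]
```

View pics/c15.png

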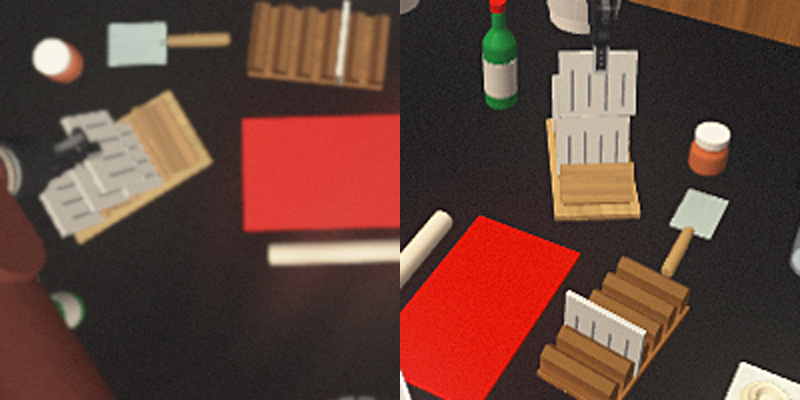

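Plate0 is held square and centred: in the right view it spans x 553–638, with the tip at (598,70). The easel place it came from is empty, and three plates remain. I'm carrying it upright to the rack's y=+72 groove.

>>> step_arm --targets '[{"travel": [0, 0, 0.05], "angular": [0.12, 0.066, 0], "gripper": 0}, {"travel": [0, 0, 0.09], "angular": [0.24, 0.133, 0], "gripper": 0}, {"travel": [0, 0, 0.13], "angular": [0.36, 0.2, 0], "gripper": 0}, {"travel": [0, 0, 0.13], "angular": [0.487, 0.267, 0], "gripper": 0}, {"travel": [0, 0, 0.13], "angular": [0.487, 0.267, 0], "gripper": 0}]'

```text
t: 19.7
tool_pos: [0.4758, 0.3228, 0.261]
tool_rot: [0.775, -3.042, 0.001]
contact_force: [0.4, 0.0, -1.5]
opening: 0.0076
grip_force: 30.0
```

>>> step_arm --targets '[{"travel": [0.04, -0.05, 0], "angular": [0, 0, -0.1], "gripper": 0}, {"travel": [0.08, -0.1, 0], "angular": [0, 0, -0.22], "gripper": 0}, {"travel": [0.13, -0.16, 0], "angular": [0, 0, -0.34], "gripper": 0}, {"travel": [0.18, -0.22, -0.02], "angular": [0, 0, -0.46], "gripper": 0}, {"travel": [0.23, -0.28, -0.05], "angular": [0, 0, -0.58], "gripper": 0}, {"travel": [0.27, -0.33, -0.08], "angular": [0, 0, -0.7], "gripper": 0}, {"travel": [0.297, -0.362, -0.108], "angular": [0, 0, -0.8], "gripper": 0}, {"travel": [0.297, -0.362, -0.108], "angular": [0, 0, -0.8], "gripper": 0}, {"travel": [0.297, -0.362, -0.108], "angular": [0, 0, -0.8], "gripper": 0}]'

```text
t: 20.6
tool_pos: [0.6515, 0.1083, 0.194]
tool_rot: [-0.195, -3.129, 0.002]
contact_force: [-0.4, -0.4, -1.4]
opening: 0.0078
grip_force: 30.1
```

```bash
python3 pl.py 16 205,130,100,100 260,150
```

```text
20.7 [0.6523 0.1093 0.197 ] y [ 0.123  0.992 -0.001] z [-0.001 -0.    -1.   ] [ 0.05  0.16  1.56 -0.    1.43 -1.39] 0.0073 30.1 [ 0.1 -0.1 -1.3]
```

>>> step_arm --targets '[{"travel": [0, 0, -0.05], "angular": [0, 0, 0], "gripper": 0}, {"travel": [0, 0, -0.1], "angular": [0, 0, 0], "gripper": 0}, {"travel": [0, 0, -0.13], "angular": [0, 0, 0], "gripper": 0}, {"travel": [0, 0, -0.15], "angular": [0, 0, 0], "gripper": 0}, {"travel": [0, 0, -0.16], "angular": [0, 0, 0], "gripper": 0}, {"travel": [0, 0, -0.16], "angular": [0, 0, 0], "gripper": 0}]'

```text
t: 21.3
tool_pos: [0.6531, 0.1085, 0.1016]
tool_rot: [-0.195, -3.135, 0.0]
contact_force: [-0.5, 0.0, -0.7]
opening: 0.0074
grip_force: 30.1
```

```bash
python3 pl.py 17 205,130,100,100 260,150
```

```text
21.4 [0.6541 0.1083 0.1032] y [0.124 0.992 0.   ] z [ 0.002  0.    -1.   ] [ 0.05  0.24  1.62 -0.    1.27 -1.39] 0.0073 30.1 [-0.1  0.7 -0.5]
```

View pics/c17.png

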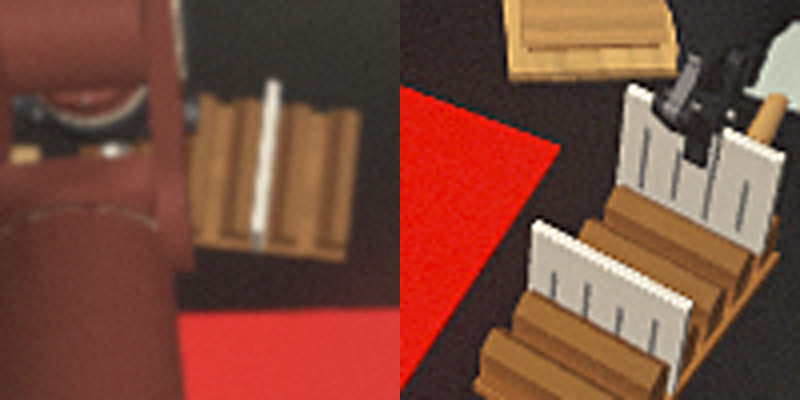

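The right view shows plate0 entering the end groove at (700,165), parallel to the filed plate and with no contact force. Lowering further.

>>> step_arm --targets '[{"travel": [0, 0, -0.02], "angular": [0, 0, 0], "gripper": 0}, {"travel": [0, 0, -0.035], "angular": [0, 0, 0], "gripper": 0}, {"travel": [0, 0, -0.045], "angular": [0, 0, 0], "gripper": 0}, {"travel": [0, 0, -0.05], "angular": [0, 0, 0], "gripper": 0}, {"travel": [0, 0, -0.05], "angular": [0, 0, 0], "gripper": 0}]'

```text
t: 21.9
tool_pos: [0.6531, 0.1081, 0.0723]
tool_rot: [-0.196, -3.134, 0.0]
contact_force: [-2.5, -0.6, 3.6]
opening: 0.0074
grip_force: 31.0
```

>>> step_arm --targets '[{"travel": [0, 0, -0.004], "angular": [0, 0, 0], "gripper": 0}, {"travel": [0, 0, -0.004], "angular": [0, 0, 0], "gripper": 0}]'

```text
t: 22.1
tool_pos: [0.6534, 0.1082, 0.0723]
tool_rot: [-0.196, -3.135, 0.001]
contact_force: [-7.5, -0.7, 13.3]
opening: 0.0074
grip_force: 32.3
```

>>> step_arm --targets '[{"travel": [0, 0, 0.004], "angular": [0, 0, 0], "gripper": 0.24}, {"travel": [0, 0, 0.004], "angular": [0, 0, 0], "gripper": 0.24}, {"travel": [0, 0, 0.004], "angular": [0, 0, 0], "gripper": 0.24}, {"travel": [0, 0, 0.04], "angular": [0, 0, 0], "gripper": 0.24}, {"travel": [0, 0, 0.1], "angular": [0, 0, 0], "gripper": 0.24}, {"travel": [0, 0, 0.17], "angular": [0, 0, 0], "gripper": 0.3}, {"travel": [0, 0, 0.22], "angular": [0, 0, 0], "gripper": 0.4}]'

```text
t: 22.8
tool_pos: [0.6538, 0.1082, 0.2037]
tool_rot: [0.196, 3.133, 0.0]
contact_force: [1.2, -0.2, 0.2]
opening: 0.0341
grip_force: 0.0
```

>>> step_arm --targets '[{"travel": [-0.04, 0.06, 0.05], "angular": [0, 0, 0.1], "gripper": 0.4}, {"travel": [-0.08, 0.12, 0.1], "angular": [0, 0, 0.2], "gripper": 0.4}, {"travel": [-0.125, 0.18, 0.1], "angular": [0, 0, 0.3], "gripper": 0.4}, {"travel": [-0.17, 0.24, 0.1], "angular": [0, 0, 0.4], "gripper": 0.4}, {"travel": [-0.215, 0.3, 0.1], "angular": [0, 0, 0.5], "gripper": 0.4}, {"travel": [-0.26, 0.365, 0.1], "angular": [0, 0, 0.6], "gripper": 0.4}, {"travel": [-0.305, 0.43, 0.1], "angular": [0, 0, 0.7], "gripper": 0.4}, {"travel": [-0.36, 0.5, 0.1], "angular": [0, 0, 0.8], "gripper": 0.4}, {"travel": [-0.4, 0.56, 0.1], "angular": [0, 0, 0.8], "gripper": 0.4}, {"travel": [-0.421, 0.589, 0.1], "angular": [0, 0, 0.8], "gripper": 0.4}]'

```text
t: 23.8
tool_pos: [0.398, 0.4642, 0.2607]
tool_rot: [0.787, -3.04, -0.001]
contact_force: [0.5, -0.1, -0.3]
opening: 0.0339
grip_force: 0.0
```

```bash
python3 pl.py 18 205,130,100,100 260,150
```

```text
23.9 [0.3985 0.4636 0.2605] y [-0.486  0.874  0.   ] z [-0.001 -0.    -1.   ] [ 0.74  0.01  1.61  0.    1.52 -1.34] 0.0344 0.0 [-0.4  0.8 -0.1]
```

>>> step_arm --targets '[{"travel": [0, 0, -0.02], "angular": [-0.12, -0.066, 0], "gripper": 0.4}, {"travel": [0, 0, -0.05], "angular": [-0.24, -0.133, 0], "gripper": 0.4}, {"travel": [0.003, -0.003, -0.09], "angular": [-0.36, -0.2, 0], "gripper": 0.4}, {"travel": [0.003, -0.003, -0.126], "angular": [-0.487, -0.267, 0], "gripper": 0.4}, {"travel": [0.003, -0.003, -0.126], "angular": [-0.487, -0.267, 0], "gripper": 0.4}]'

```text
t: 24.4
tool_pos: [0.4, 0.4583, 0.1793]
tool_rot: [-0.747, 2.878, -0.648]
contact_force: [-0.4, -1.2, -0.9]
opening: 0.0341
grip_force: 0.0
```

>>> step_arm --targets '[{"travel": [0.013, -0.023, -0.057], "angular": [0, 0, 0], "gripper": 0.4}, {"travel": [0.026, -0.046, -0.113], "angular": [0, 0, 0], "gripper": 0.4}, {"travel": [0.032, -0.057, -0.14], "angular": [0, 0, 0], "gripper": 0.4}, {"travel": [0.035, -0.063, -0.153], "angular": [0, 0, 0], "gripper": 0.4}, {"travel": [0.035, -0.063, -0.153], "angular": [0, 0, 0], "gripper": 0.4}]'

```text
t: 24.9
tool_pos: [0.4239, 0.4212, 0.094]
tool_rot: [-0.737, 2.875, -0.637]
contact_force: [-0.1, -0.2, -0.4]
opening: 0.0344
grip_force: 0.0
```

```bash
python3 pl.py 19 120,180,80,80 270,75
```

```text
25.0 [0.4244 0.4229 0.0959] y [-0.436  0.795 -0.421] z [ 0.205 -0.368 -0.907] [ 0.85  0.24  1.69 -0.42  1.38 -1.11] 0.0343 0.0 [-0.1 -0.1  1.1]
```

>>> step_arm --targets '[{"travel": [0.003, -0.006, -0.015], "angular": [0, 0, 0], "gripper": 0.4}, {"travel": [0.006, -0.012, -0.03], "angular": [0, 0, 0], "gripper": 0.4}, {"travel": [0.006, -0.012, -0.03], "angular": [0, 0, 0], "gripper": 0.4}]'

```text
t: 25.3
tool_pos: [0.4263, 0.4138, 0.0743]
tool_rot: [-0.74, 2.875, -0.64]
contact_force: [-0.4, -1.0, -0.8]
opening: 0.0343
grip_force: 0.0
```

>>> step_arm --targets '[{"travel": [0, 0, 0], "angular": [0, 0, 0], "gripper": 0.2}, {"travel": [0, 0, 0], "angular": [0, 0, 0], "gripper": 0}, {"travel": [0, 0, 0], "angular": [0, 0, 0], "gripper": 0}, {"travel": [0, 0, 0], "angular": [0, 0, 0], "gripper": 0}, {"travel": [0, 0, 0], "angular": [0, 0, 0], "gripper": 0}]' --squeeze 30

```text
t: 25.8
tool_pos: [0.4269, 0.4149, 0.0759]
tool_rot: [-0.739, 2.873, -0.637]
contact_force: [0.1, 0.4, -1.8]
opening: 0.0076
grip_force: 34.3
```

>>> step_arm --targets '[{"travel": [-0.004, 0.007, 0.018], "angular": [0, 0, 0], "gripper": 0}, {"travel": [-0.012, 0.022, 0.054], "angular": [0, 0, 0], "gripper": 0}, {"travel": [-0.024, 0.044, 0.108], "angular": [0, 0, 0], "gripper": 0}, {"travel": [-0.041, 0.074, 0.181], "angular": [0, 0, 0], "gripper": 0}, {"travel": [-0.041, 0.074, 0.181], "angular": [0, 0, 0], "gripper": 0}]'

```text
t: 26.3
tool_pos: [0.404, 0.4642, 0.1937]
tool_rot: [-0.736, 2.865, -0.622]
contact_force: [-0.0, 0.6, -0.5]
opening: 0.0076
grip_force: 34.4
```

>>> step_arm --targets '[{"travel": [0, 0, 0.05], "angular": [0.12, 0.066, 0], "gripper": 0}, {"travel": [0, 0, 0.09], "angular": [0.24, 0.133, 0], "gripper": 0}, {"travel": [0, 0, 0.13], "angular": [0.36, 0.2, 0], "gripper": 0}, {"travel": [0, 0, 0.13], "angular": [0.487, 0.267, 0], "gripper": 0}, {"travel": [0, 0, 0.13], "angular": [0.487, 0.267, 0], "gripper": 0}]'

```text
t: 26.8
tool_pos: [0.404, 0.4577, 0.2648]
tool_rot: [-0.777, 3.041, 0.002]
contact_force: [-0.5, -0.1, -1.9]
opening: 0.0077
grip_force: 34.3
```

>>> step_arm --targets '[{"travel": [0.04, -0.06, 0], "angular": [0, 0, -0.1], "gripper": 0}, {"travel": [0.08, -0.12, 0], "angular": [0, 0, -0.2], "gripper": 0}, {"travel": [0.12, -0.185, 0], "angular": [0, 0, -0.3], "gripper": 0}, {"travel": [0.16, -0.25, 0], "angular": [0, 0, -0.4], "gripper": 0}, {"travel": [0.2, -0.315, 0], "angular": [0, 0, -0.5], "gripper": 0}, {"travel": [0.24, -0.38, 0], "angular": [0, 0, -0.6], "gripper": 0}, {"travel": [0.28, -0.445, 0], "angular": [0, 0, -0.7], "gripper": 0}, {"travel": [0.325, -0.51, 0], "angular": [0, 0, -0.8], "gripper": 0}, {"travel": [0.37, -0.58, -0.04], "angular": [0, 0, -0.8], "gripper": 0}, {"travel": [0.411, -0.643, -0.08], "angular": [0, 0, -0.8], "gripper": 0}]'

```text
t: 27.8
tool_pos: [0.6468, 0.077, 0.2172]
tool_rot: [0.195, 3.135, -0.003]
contact_force: [0.7, 0.1, -1.9]
opening: 0.0078
grip_force: 34.3
```

```bash
python3 pl.py 20 205,130,100,100 260,150
```

```text
27.9 [0.645 0.074 0.211] y [ 0.129  0.992 -0.005] z [-0.01  -0.004 -1.   ] [ 0.    0.13  1.57 -0.    1.46 -1.44] 0.0077 34.2 [-0.5  0.1 -2.6]
```

>>> step_arm --targets '[{"travel": [0.003, -0.001, -0.05], "angular": [0, 0, 0], "gripper": 0}, {"travel": [0.003, -0.001, -0.1], "angular": [0, 0, 0], "gripper": 0}, {"travel": [0.003, -0.001, -0.14], "angular": [0, 0, 0], "gripper": 0}, {"travel": [0.003, -0.001, -0.16], "angular": [0, 0, 0], "gripper": 0}, {"travel": [0.003, -0.001, -0.18], "angular": [0, 0, 0], "gripper": 0}, {"travel": [0.003, -0.001, -0.18], "angular": [0, 0, 0], "gripper": 0}]'

```text
t: 28.5
tool_pos: [0.6466, 0.0781, 0.1079]
tool_rot: [-0.194, -3.133, 0.001]
contact_force: [1.1, -0.4, -1.4]
opening: 0.0075
grip_force: 34.2
```

>>> step_arm --targets '[{"travel": [0, 0, -0.015], "angular": [0, 0, 0], "gripper": 0}, {"travel": [0, 0, -0.03], "angular": [0, 0, 0], "gripper": 0}, {"travel": [0, 0, -0.04], "angular": [0, 0, 0], "gripper": 0}, {"travel": [0, 0, -0.045], "angular": [0, 0, 0], "gripper": 0}, {"travel": [0, 0, -0.045], "angular": [0, 0, 0], "gripper": 0}]'

```text
t: 29.0
tool_pos: [0.6496, 0.0764, 0.0852]
tool_rot: [0.197, 3.13, -0.003]
contact_force: [0.7, -4.5, -0.4]
opening: 0.0075
grip_force: 38.2
```

>>> step_arm --targets '[{"travel": [0, -0.005, -0.005], "angular": [0, 0, 0], "gripper": 0}, {"travel": [0, -0.006, -0.013], "angular": [0, 0, 0], "gripper": 0}, {"travel": [0, -0.006, -0.02], "angular": [0, 0, 0], "gripper": 0}, {"travel": [0, -0.006, -0.02], "angular": [0, 0, 0], "gripper": 0}]'

```text
t: 29.4
tool_pos: [0.6463, 0.0743, 0.0684]
tool_rot: [-0.196, -3.132, -0.0]
contact_force: [-0.3, 0.5, -2.1]
opening: 0.0074
grip_force: 37.9
```

>>> step_arm --targets '[{"travel": [0, 0, -0.003], "angular": [0, 0, 0], "gripper": 0}, {"travel": [0, 0, -0.006], "angular": [0, 0, 0], "gripper": 0}, {"travel": [0, 0, -0.006], "angular": [0, 0, 0], "gripper": 0}]'

```text
t: 29.7
tool_pos: [0.6477, 0.0741, 0.0668]
tool_rot: [-0.196, -3.135, -0.0]
contact_force: [-0.0, -0.2, -1.4]
opening: 0.0075
grip_force: 38.0
```

>>> step_arm --targets '[{"travel": [0, 0, -0.003], "angular": [0, 0, 0], "gripper": 0}, {"travel": [0, 0, -0.006], "angular": [0, 0, 0], "gripper": 0}, {"travel": [0, 0, -0.006], "angular": [0, 0, 0], "gripper": 0}]'

```text
t: 30.0
tool_pos: [0.6485, 0.0742, 0.0663]
tool_rot: [0.196, 3.134, 0.0]
contact_force: [-6.3, 1.1, 10.1]
opening: 0.0073
grip_force: 39.6
```

>>> step_arm --targets '[{"travel": [0, 0, 0.004], "angular": [0, 0, 0], "gripper": 0.24}, {"travel": [0, 0, 0.004], "angular": [0, 0, 0], "gripper": 0.24}, {"travel": [0, 0, 0.004], "angular": [0, 0, 0], "gripper": 0.24}, {"travel": [0, 0, 0.04], "angular": [0, 0, 0], "gripper": 0.24}, {"travel": [0, 0, 0.1], "angular": [0, 0, 0], "gripper": 0.24}, {"travel": [0, 0, 0.17], "angular": [0, 0, 0], "gripper": 0.3}, {"travel": [0, 0, 0.225], "angular": [0, 0, 0], "gripper": 0.4}]'

```text
t: 30.7
tool_pos: [0.648, 0.074, 0.2004]
tool_rot: [0.196, 3.134, 0.0]
contact_force: [-0.0, -0.7, 0.5]
opening: 0.034
grip_force: 0.0
```

>>> step_arm --targets '[{"travel": [-0.04, 0.06, 0.05], "angular": [0, 0, 0.1], "gripper": 0.4}, {"travel": [-0.08, 0.12, 0.1], "angular": [0, 0, 0.2], "gripper": 0.4}, {"travel": [-0.12, 0.18, 0.1], "angular": [0, 0, 0.3], "gripper": 0.4}, {"travel": [-0.16, 0.24, 0.1], "angular": [0, 0, 0.4], "gripper": 0.4}, {"travel": [-0.2, 0.3, 0.1], "angular": [0, 0, 0.5], "gripper": 0.4}, {"travel": [-0.24, 0.365, 0.1], "angular": [0, 0, 0.6], "gripper": 0.4}, {"travel": [-0.28, 0.43, 0.1], "angular": [0, 0, 0.7], "gripper": 0.4}, {"travel": [-0.325, 0.5, 0.1], "angular": [0, 0, 0.8], "gripper": 0.4}, {"travel": [-0.373, 0.573, 0.1], "angular": [0, 0, 0.8], "gripper": 0.4}, {"travel": [-0.373, 0.573, 0.1], "angular": [0, 0, 0.8], "gripper": 0.4}]'

```text
t: 31.7
tool_pos: [0.4204, 0.4216, 0.2579]
tool_rot: [0.792, -3.039, -0.002]
contact_force: [0.2, -0.6, -0.5]
opening: 0.0343
grip_force: 0.0
```

>>> step_arm --targets '[{"travel": [0, 0, -0.02], "angular": [-0.12, -0.066, 0], "gripper": 0.4}, {"travel": [0, 0, -0.05], "angular": [-0.24, -0.133, 0], "gripper": 0.4}, {"travel": [0, 0, -0.09], "angular": [-0.36, -0.2, 0], "gripper": 0.4}, {"travel": [0, 0, -0.12], "angular": [-0.487, -0.267, 0], "gripper": 0.4}, {"travel": [0, 0, -0.12], "angular": [-0.487, -0.267, 0], "gripper": 0.4}, {"travel": [0, 0, -0.12], "angular": [-0.487, -0.267, 0], "gripper": 0.4}]'

```text
t: 32.3
tool_pos: [0.4238, 0.4175, 0.1856]
tool_rot: [-0.74, 2.875, -0.637]
contact_force: [0.3, -0.2, 0.0]
opening: 0.0342
grip_force: 0.0
```

```bash
python3 pl.py 21 120,180,80,80 270,75
```

```text
32.4 [0.4251 0.4177 0.1882] y [-0.436  0.796 -0.421] z [ 0.204 -0.368 -0.907] [ 0.84  0.13  1.65 -0.41  1.52 -1.18] 0.0342 0.0 [ 0.9 -0.   0.5]
```

>>> step_arm --targets '[{"travel": [0.013, -0.023, -0.057], "angular": [0, 0, 0], "gripper": 0.4}, {"travel": [0.026, -0.046, -0.113], "angular": [0, 0, 0], "gripper": 0.4}, {"travel": [0.031, -0.055, -0.136], "angular": [0, 0, 0], "gripper": 0.4}, {"travel": [0.034, -0.061, -0.151], "angular": [0, 0, 0], "gripper": 0.4}, {"travel": [0.034, -0.061, -0.151], "angular": [0, 0, 0], "gripper": 0.4}]'

```text
t: 32.9
tool_pos: [0.4447, 0.3807, 0.096]
tool_rot: [-0.737, 2.874, -0.637]
contact_force: [-0.0, -0.0, -0.8]
opening: 0.0341
grip_force: 0.0
```

>>> step_arm --targets '[{"travel": [0.003, -0.006, -0.014], "angular": [0, 0, 0], "gripper": 0.4}, {"travel": [0.006, -0.011, -0.027], "angular": [0, 0, 0], "gripper": 0.4}, {"travel": [0.006, -0.011, -0.027], "angular": [0, 0, 0], "gripper": 0.4}]'

```text
t: 33.2
tool_pos: [0.4476, 0.3742, 0.0788]
tool_rot: [-0.739, 2.874, -0.638]
contact_force: [-0.4, -0.4, 0.1]
opening: 0.0342
grip_force: 0.0
```

>>> step_arm --targets '[{"travel": [0, 0, 0], "angular": [0, 0, 0], "gripper": 0.2}, {"travel": [0, 0, 0], "angular": [0, 0, 0], "gripper": 0}, {"travel": [0, 0, 0], "angular": [0, 0, 0], "gripper": 0}, {"travel": [0, 0, 0], "angular": [0, 0, 0], "gripper": 0}, {"travel": [0, 0, 0], "angular": [0, 0, 0], "gripper": 0}]' --squeeze 30

```text
t: 33.7
tool_pos: [0.4489, 0.3735, 0.0807]
tool_rot: [-0.74, 2.871, -0.643]
contact_force: [2.5, -5.6, 1.7]
opening: 0.0079
grip_force: 29.1
```

>>> step_arm --targets '[{"travel": [-0.004, 0.007, 0.018], "angular": [0, 0, 0], "gripper": 0}, {"travel": [-0.012, 0.022, 0.054], "angular": [0, 0, 0], "gripper": 0}, {"travel": [-0.024, 0.044, 0.108], "angular": [0, 0, 0], "gripper": 0}, {"travel": [-0.041, 0.074, 0.181], "angular": [0, 0, 0], "gripper": 0}, {"travel": [-0.041, 0.074, 0.181], "angular": [0, 0, 0], "gripper": 0}]'

```text
t: 34.2
tool_pos: [0.425, 0.4236, 0.1962]
tool_rot: [-0.736, 2.865, -0.623]
contact_force: [2.3, 0.0, -0.4]
opening: 0.0074
grip_force: 30.0
```

>>> step_arm --targets '[{"travel": [0, 0, 0.05], "angular": [0.12, 0.066, 0], "gripper": 0}, {"travel": [0, 0, 0.09], "angular": [0.24, 0.133, 0], "gripper": 0}, {"travel": [0, 0, 0.13], "angular": [0.36, 0.2, 0], "gripper": 0}, {"travel": [0, 0, 0.13], "angular": [0.487, 0.267, 0], "gripper": 0}, {"travel": [0, 0, 0.13], "angular": [0.487, 0.267, 0], "gripper": 0}]'

```text
t: 34.7
tool_pos: [0.4248, 0.4175, 0.2675]
tool_rot: [-0.776, 3.042, 0.001]
contact_force: [-0.0, 0.1, -1.5]
opening: 0.0074
grip_force: 30.1
```

>>> step_arm --targets '[{"travel": [0.04, -0.06, 0], "angular": [0, 0, -0.1], "gripper": 0}, {"travel": [0.075, -0.125, 0], "angular": [0, 0, -0.2], "gripper": 0}, {"travel": [0.11, -0.19, 0], "angular": [0, 0, -0.3], "gripper": 0}, {"travel": [0.145, -0.255, 0], "angular": [0, 0, -0.4], "gripper": 0}, {"travel": [0.18, -0.32, 0], "angular": [0, 0, -0.5], "gripper": 0}, {"travel": [0.22, -0.39, 0], "angular": [0, 0, -0.6], "gripper": 0}, {"travel": [0.26, -0.46, 0], "angular": [0, 0, -0.7], "gripper": 0}, {"travel": [0.3, -0.53, 0], "angular": [0, 0, -0.8], "gripper": 0}, {"travel": [0.34, -0.59, -0.03], "angular": [0, 0, -0.8], "gripper": 0}, {"travel": [0.366, -0.633, -0.06], "angular": [0, 0, -0.8], "gripper": 0}]'

```text
t: 35.7
tool_pos: [0.6437, 0.0371, 0.2284]
tool_rot: [-0.198, -3.134, 0.004]
contact_force: [-0.3, -0.1, -1.0]
opening: 0.0077
grip_force: 30.2
```

>>> step_arm --targets '[{"travel": [0, 0, -0.02], "angular": [0, 0, 0], "gripper": 0}, {"travel": [0, 0, -0.04], "angular": [0, 0, 0], "gripper": 0}, {"travel": [0, 0, -0.04], "angular": [0, 0, 0], "gripper": 0}, {"travel": [0, 0, -0.04], "angular": [0, 0, 0], "gripper": 0}]'

```text
t: 36.1
tool_pos: [0.6423, 0.0407, 0.2058]
tool_rot: [-0.193, -3.135, 0.0]
contact_force: [0.2, 0.5, -1.5]
opening: 0.0073
grip_force: 30.2
```

```bash
python3 pl.py 22 205,130,100,100 260,150
```

```text
36.2 [0.6431 0.0403 0.2074] y [ 0.123  0.992 -0.   ] z [ 0.002 -0.    -1.   ] [-0.05  0.11  1.59 -0.    1.44 -1.5 ] 0.0073 30.2 [ 0.1 -0.1 -1.1]
```

>>> step_arm --targets '[{"travel": [0.001, -0.004, -0.05], "angular": [0, 0, 0], "gripper": 0}, {"travel": [0.001, -0.004, -0.1], "angular": [0, 0, 0], "gripper": 0}, {"travel": [0.001, -0.004, -0.14], "angular": [0, 0, 0], "gripper": 0}, {"travel": [0.001, -0.004, -0.16], "angular": [0, 0, 0], "gripper": 0}, {"travel": [0.001, -0.004, -0.178], "angular": [0, 0, 0], "gripper": 0}, {"travel": [0.001, -0.004, -0.178], "angular": [0, 0, 0], "gripper": 0}]'

```text
t: 36.8
tool_pos: [0.6431, 0.037, 0.0988]
tool_rot: [-0.195, -3.134, 0.0]
contact_force: [-0.2, 0.1, -2.2]
opening: 0.0075
grip_force: 30.2
```

>>> step_arm --targets '[{"travel": [0, 0, -0.015], "angular": [0, 0, 0], "gripper": 0}, {"travel": [0, 0, -0.03], "angular": [0, 0, 0], "gripper": 0}, {"travel": [0, 0, -0.04], "angular": [0, 0, 0], "gripper": 0}, {"travel": [0, 0, -0.042], "angular": [0, 0, 0], "gripper": 0}, {"travel": [0, 0, -0.042], "angular": [0, 0, 0], "gripper": 0}]'

```text
t: 37.3
tool_pos: [0.6439, 0.0366, 0.0748]
tool_rot: [0.196, 3.135, -0.0]
contact_force: [-0.1, -0.7, 1.1]
opening: 0.0076
grip_force: 30.8
```

>>> step_arm --targets '[{"travel": [0, 0, -0.003], "angular": [0, 0, 0], "gripper": 0}, {"travel": [0, 0, -0.006], "angular": [0, 0, 0], "gripper": 0}, {"travel": [0, 0, -0.006], "angular": [0, 0, 0], "gripper": 0}]'

```text
t: 37.6
tool_pos: [0.6445, 0.0366, 0.0744]
tool_rot: [0.196, 3.134, -0.001]
contact_force: [-7.9, -0.8, 16.1]
opening: 0.0074
grip_force: 32.8
```

>>> step_arm --targets '[{"travel": [0, 0, 0.004], "angular": [0, 0, 0], "gripper": 0.24}, {"travel": [0, 0, 0.004], "angular": [0, 0, 0], "gripper": 0.24}, {"travel": [0, 0, 0.004], "angular": [0, 0, 0], "gripper": 0.24}, {"travel": [0, 0, 0.04], "angular": [0, 0, 0], "gripper": 0.24}, {"travel": [0, 0, 0.1], "angular": [0, 0, 0], "gripper": 0.24}, {"travel": [0, 0, 0.17], "angular": [0, 0, 0], "gripper": 0.3}, {"travel": [0, 0, 0.225], "angular": [0, 0, 0], "gripper": 0.4}]'

```text
t: 38.3
tool_pos: [0.6436, 0.0368, 0.2072]
tool_rot: [0.196, 3.135, 0.0]
contact_force: [0.5, -0.3, 0.4]
opening: 0.0339
grip_force: 0.0
```

>>> step_arm --targets '[{"travel": [-0.035, 0.06, 0.05], "angular": [0, 0, 0.1], "gripper": 0.4}, {"travel": [-0.07, 0.12, 0.09], "angular": [0, 0, 0.2], "gripper": 0.4}, {"travel": [-0.11, 0.185, 0.09], "angular": [0, 0, 0.3], "gripper": 0.4}, {"travel": [-0.15, 0.25, 0.09], "angular": [0, 0, 0.4], "gripper": 0.4}, {"travel": [-0.19, 0.32, 0.09], "angular": [0, 0, 0.5], "gripper": 0.4}, {"travel": [-0.23, 0.39, 0.09], "angular": [0, 0, 0.6], "gripper": 0.4}, {"travel": [-0.27, 0.46, 0.09], "angular": [0, 0, 0.7], "gripper": 0.4}, {"travel": [-0.31, 0.53, 0.09], "angular": [0, 0, 0.8], "gripper": 0.4}, {"travel": [-0.325, 0.558, 0.09], "angular": [0, 0, 0.8], "gripper": 0.4}, {"travel": [-0.325, 0.558, 0.09], "angular": [0, 0, 0.8], "gripper": 0.4}]'

```text
t: 39.3
tool_pos: [0.4467, 0.3736, 0.2587]
tool_rot: [0.789, -3.04, -0.0]
contact_force: [0.5, -0.9, -0.7]
opening: 0.0343
grip_force: 0.0
```

>>> step_arm --targets '[{"travel": [0, 0, -0.02], "angular": [-0.12, -0.066, 0], "gripper": 0.4}, {"travel": [0, 0, -0.05], "angular": [-0.24, -0.133, 0], "gripper": 0.4}, {"travel": [0, 0, -0.09], "angular": [-0.36, -0.2, 0], "gripper": 0.4}, {"travel": [0, 0, -0.12], "angular": [-0.487, -0.267, 0], "gripper": 0.4}, {"travel": [0, 0, -0.12], "angular": [-0.487, -0.267, 0], "gripper": 0.4}, {"travel": [0, 0, -0.12], "angular": [-0.487, -0.267, 0], "gripper": 0.4}]'

```text
t: 39.9
tool_pos: [0.4486, 0.371, 0.1868]
tool_rot: [-0.74, 2.875, -0.637]
contact_force: [0.5, 0.3, 0.9]
opening: 0.0339
grip_force: 0.0
```

```bash
python3 pl.py 23 120,180,80,80 270,75
```

```text
40.0 [0.4498 0.3713 0.1893] y [-0.436  0.796 -0.421] z [ 0.204 -0.368 -0.907] [ 0.76  0.08  1.7  -0.42  1.49 -1.25] 0.0341 0.0 [0.3 0.4 0.7]
```

>>> step_arm --targets '[{"travel": [0.013, -0.023, -0.057], "angular": [0, 0, 0], "gripper": 0.4}, {"travel": [0.026, -0.046, -0.113], "angular": [0, 0, 0], "gripper": 0.4}, {"travel": [0.031, -0.055, -0.136], "angular": [0, 0, 0], "gripper": 0.4}, {"travel": [0.034, -0.061, -0.151], "angular": [0, 0, 0], "gripper": 0.4}, {"travel": [0.034, -0.061, -0.151], "angular": [0, 0, 0], "gripper": 0.4}]'

```text
t: 40.5
tool_pos: [0.4693, 0.3345, 0.0972]
tool_rot: [-0.737, 2.874, -0.637]
contact_force: [0.4, 0.5, 0.1]
opening: 0.0343
grip_force: 0.0
```

>>> step_arm --targets '[{"travel": [0.003, -0.006, -0.015], "angular": [0, 0, 0], "gripper": 0.4}, {"travel": [0.006, -0.012, -0.03], "angular": [0, 0, 0], "gripper": 0.4}, {"travel": [0.006, -0.012, -0.03], "angular": [0, 0, 0], "gripper": 0.4}]'

```text
t: 40.8
tool_pos: [0.472, 0.3272, 0.0779]
tool_rot: [-0.74, 2.875, -0.638]
contact_force: [0.0, 0.5, -0.4]
opening: 0.0342
grip_force: 0.0
```

>>> step_arm --targets '[{"travel": [0, 0, 0], "angular": [0, 0, 0], "gripper": 0.2}, {"travel": [0, 0, 0], "angular": [0, 0, 0], "gripper": 0}, {"travel": [0, 0, 0], "angular": [0, 0, 0], "gripper": 0}, {"travel": [0, 0, 0], "angular": [0, 0, 0], "gripper": 0}, {"travel": [0, 0, 0], "angular": [0, 0, 0], "gripper": 0}]' --squeeze 30

```text
t: 41.3
tool_pos: [0.4733, 0.3269, 0.0799]
tool_rot: [-0.74, 2.871, -0.642]
contact_force: [2.2, -4.9, 1.1]
opening: 0.0073
grip_force: 29.3
```

>>> step_arm --targets '[{"travel": [-0.004, 0.007, 0.018], "angular": [0, 0, 0], "gripper": 0}, {"travel": [-0.012, 0.022, 0.054], "angular": [0, 0, 0], "gripper": 0}, {"travel": [-0.024, 0.044, 0.108], "angular": [0, 0, 0], "gripper": 0}, {"travel": [-0.041, 0.074, 0.181], "angular": [0, 0, 0], "gripper": 0}, {"travel": [-0.041, 0.074, 0.181], "angular": [0, 0, 0], "gripper": 0}]'

```text
t: 41.8
tool_pos: [0.4499, 0.3767, 0.1955]
tool_rot: [-0.736, 2.864, -0.624]
contact_force: [0.7, 0.0, -0.2]
opening: 0.0072
grip_force: 29.8
```

>>> step_arm --targets '[{"travel": [0, 0, 0.05], "angular": [0.12, 0.066, 0], "gripper": 0}, {"travel": [0, 0, 0.09], "angular": [0.24, 0.133, 0], "gripper": 0}, {"travel": [0, 0, 0.13], "angular": [0.36, 0.2, 0], "gripper": 0}, {"travel": [0, 0, 0.13], "angular": [0.487, 0.267, 0], "gripper": 0}, {"travel": [0, 0, 0.13], "angular": [0.487, 0.267, 0], "gripper": 0}]'

```text
t: 42.3
tool_pos: [0.4494, 0.3707, 0.2669]
tool_rot: [-0.776, 3.041, 0.002]
contact_force: [0.8, -0.7, -1.9]
opening: 0.0077
grip_force: 30.0
```

>>> step_arm --targets '[{"travel": [0.03, -0.065, 0], "angular": [0, 0, -0.1], "gripper": 0}, {"travel": [0.06, -0.13, 0], "angular": [0, 0, -0.2], "gripper": 0}, {"travel": [0.09, -0.2, 0], "angular": [0, 0, -0.3], "gripper": 0}, {"travel": [0.12, -0.27, 0], "angular": [0, 0, -0.4], "gripper": 0}, {"travel": [0.15, -0.34, 0], "angular": [0, 0, -0.5], "gripper": 0}, {"travel": [0.18, -0.41, 0], "angular": [0, 0, -0.6], "gripper": 0}, {"travel": [0.21, -0.48, 0], "angular": [0, 0, -0.7], "gripper": 0}, {"travel": [0.24, -0.55, 0], "angular": [0, 0, -0.8], "gripper": 0}, {"travel": [0.28, -0.62, -0.03], "angular": [0, 0, -0.8], "gripper": 0}, {"travel": [0.31, -0.68, -0.06], "angular": [0, 0, -0.8], "gripper": 0}]'

```text
t: 43.3
tool_pos: [0.6346, -0.0372, 0.2284]
tool_rot: [-0.196, -3.135, 0.003]
contact_force: [-0.1, -0.3, -0.2]
opening: 0.0075
grip_force: 30.1
```

>>> step_arm --targets '[{"travel": [0, 0, -0.02], "angular": [0, 0, 0], "gripper": 0}, {"travel": [0, 0, -0.04], "angular": [0, 0, 0], "gripper": 0}, {"travel": [0, 0, -0.04], "angular": [0, 0, 0], "gripper": 0}, {"travel": [0, 0, -0.04], "angular": [0, 0, 0], "gripper": 0}]'

```text
t: 43.7
tool_pos: [0.6334, -0.0342, 0.2052]
tool_rot: [-0.193, -3.135, 0.0]
contact_force: [1.3, -0.1, -1.0]
opening: 0.0074
grip_force: 30.2
```

```bash
python3 pl.py 24 205,130,100,100 260,150
```

```text
43.8 [ 0.6341 -0.0346  0.2067] y [ 0.123  0.992 -0.   ] z [ 0.002 -0.001 -1.   ] [-0.17  0.09  1.61 -0.    1.43 -1.62] 0.0073 30.2 [ 0.5 -0.8 -1.6]
```

Well aligned; lowering.

>>> step_arm --targets '[{"travel": [0.001, 0, -0.05], "angular": [0, 0, 0], "gripper": 0}, {"travel": [0.001, 0, -0.1], "angular": [0, 0, 0], "gripper": 0}, {"travel": [0.001, 0, -0.14], "angular": [0, 0, 0], "gripper": 0}, {"travel": [0.001, 0, -0.16], "angular": [0, 0, 0], "gripper": 0}, {"travel": [0.001, 0, -0.178], "angular": [0, 0, 0], "gripper": 0}, {"travel": [0.001, 0, -0.178], "angular": [0, 0, 0], "gripper": 0}]'

```text
t: 44.4
tool_pos: [0.6342, -0.0353, 0.0982]
tool_rot: [-0.196, -3.135, -0.001]
contact_force: [0.5, 1.0, -1.8]
opening: 0.0077
grip_force: 30.2
```

>>> step_arm --targets '[{"travel": [0, 0, -0.015], "angular": [0, 0, 0], "gripper": 0}, {"travel": [0, 0, -0.03], "angular": [0, 0, 0], "gripper": 0}, {"travel": [0, 0, -0.04], "angular": [0, 0, 0], "gripper": 0}, {"travel": [0, 0, -0.042], "angular": [0, 0, 0], "gripper": 0}, {"travel": [0, 0, -0.042], "angular": [0, 0, 0], "gripper": 0}]'

```text
t: 44.9
tool_pos: [0.6349, -0.0357, 0.0741]
tool_rot: [0.196, 3.135, 0.0]
contact_force: [1.3, 2.2, 1.5]
opening: 0.0075
grip_force: 30.7
```

>>> step_arm --targets '[{"travel": [0, 0, -0.003], "angular": [0, 0, 0], "gripper": 0}, {"travel": [0, 0, -0.006], "angular": [0, 0, 0], "gripper": 0}, {"travel": [0, 0, -0.006], "angular": [0, 0, 0], "gripper": 0}]'

```text
t: 45.2
tool_pos: [0.6356, -0.0358, 0.0736]
tool_rot: [0.196, 3.134, -0.0]
contact_force: [-5.0, 3.5, 14.7]
opening: 0.0074
grip_force: 32.6
```

Seated on the floor. Now I release, lift clear and move out of view.

>>> step_arm --targets '[{"travel": [0, 0, 0.004], "angular": [0, 0, 0], "gripper": 0.24}, {"travel": [0, 0, 0.004], "angular": [0, 0, 0], "gripper": 0.24}, {"travel": [0, 0, 0.004], "angular": [0, 0, 0], "gripper": 0.24}, {"travel": [0, 0, 0.04], "angular": [0, 0, 0], "gripper": 0.24}, {"travel": [0, 0, 0.1], "angular": [0, 0, 0], "gripper": 0.24}, {"travel": [0, 0, 0.17], "angular": [0, 0, 0], "gripper": 0.24}, {"travel": [0, 0, 0.25], "angular": [0, 0, 0], "gripper": 0.24}]'

```text
t: 45.9
tool_pos: [0.6331, -0.0359, 0.219]
tool_rot: [-0.196, -3.131, 0.0]
contact_force: [-0.4, -1.0, 0.3]
opening: 0.0206
grip_force: 0.0
```

>>> step_arm --targets '[{"travel": [-0.08, 0, 0.05], "angular": [0, 0, 0], "gripper": 0.24}, {"travel": [-0.16, 0, 0.1], "angular": [0, 0, 0], "gripper": 0.24}, {"travel": [-0.24, -0.05, 0.1], "angular": [0, 0, 0], "gripper": 0.24}, {"travel": [-0.32, -0.1, 0.1], "angular": [0, 0, 0], "gripper": 0.24}, {"travel": [-0.36, -0.17, 0.1], "angular": [0, 0, 0], "gripper": 0.24}, {"travel": [-0.36, -0.25, 0.1], "angular": [0, 0, 0], "gripper": 0.24}, {"travel": [-0.36, -0.25, 0.1], "angular": [0, 0, 0], "gripper": 0.24}, {"travel": [-0.36, -0.25, 0.1], "angular": [0, 0, 0], "gripper": 0.24}]'

```text
t: 46.7
tool_pos: [0.4178, -0.1873, 0.2794]
tool_rot: [-0.202, -3.134, -0.001]
contact_force: [-0.9, 0.2, -0.3]
opening: 0.0209
grip_force: 0.0
```

```bash
python3 pl.py 25 205,130,110,110 260,160; python3 - <<'E'
import cv2,numpy as np
a=cv2.imread('pics/c25.png');b=cv2.imread('pics/scene25.png')[225:375,75:275];t=cv2.imread('pics/top25.png')[100:250,100:300]
v=np.hstack([cv2.resize(b,(266,200)),cv2.resize(t,(266,200)),cv2.resize(cv2.imread('pics/scene25.png'),(268,200))])
cv2.imwrite('pics/final.png',np.vstack([a,v]))
E
```

```text
46.8 [ 0.4186 -0.1854  0.2794] y [0.125 0.992 0.001] z [-0.001  0.001 -1.   ] [-0.58 -0.39  1.92  0.    1.61 -2.03] 0.0205 0.0 [ 0.7  0.1 -0.2]
```

View pics/final.png

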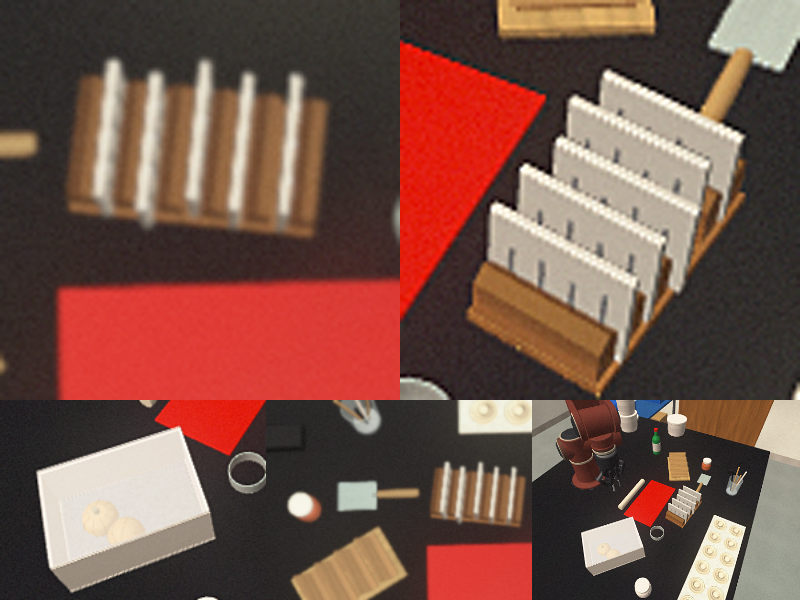

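All five plates stand upright in their grooves (right view, (490–740, 75–360)). The easel is empty, the lid is shut over both pumpkins, and the other things look undisturbed. Handing in.

```bash
python3 -c "
from station import ctrl
print(ctrl.finish_job())"
```

```text
the job is handed in; nothing more can be done
None
```

I handed the job in after about 47 s of robot time: both pumpkins are in the tub under the shut lid, and all four easel plates stand in the rack beside the one already there. The hand-in call returned no verdict, so this rests on the last camera views.

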